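# Load a sherd tray into its carrier and lock it with the quarter-turn latch

## Robot

A 6-joint arm with a two-finger parallel gripper is mounted at the origin on a cart in front of the work surface, level with it; the furniture and walls round the work are solid. World frame = base frame: x ahead of the robot, y to its left, z up, the work surface at z = 0. Lengths are in m, angles in rad, forces in N, time in s.
With the tool pointing down it reaches from about 0.35 to 0.925 m from the base axis. Payload 6.4 kg.
Tool frame: the origin (TCP) lies midway between the tips of the shut fingers; the grasp point (between the pads) lies 19 mm behind it (robot.pinch_z is the distance from the TCP to the grasp point, in m); z points along the fingers, y is the line along which they close (so a half turn about z gives the same grasp; the last joint's range is limited). The gripper opens to 94 mm and grips with 3 to 60 N. Pads are 16 mm wide; open, the fingers measure 119 mm over their backs; the gripper's body (75 mm by 177 mm) begins 78 mm behind the grasp point.
Start: joints at [-1.3, 0.245, 1.558, -0, 1.339, -0.174], TCP at [0.28, -0.587, 0.17] pointing down, gripper open.
Joint ranges: [-3.13, 3.13], [-1.02, 2.26], [0.13, 2.54], [-0.95, 4.09], [0.21, 2.88], [-2.74, 2.74]. Speed limits (rad/s): [2.57, 2.57, 3.14, 3.14, 3.14, 3.14].

## Interface

Orientations are given as a unit quaternion [w, x, y, z].
In Python, from workcell import robot gives the robot as it stands.
- The arm moves only by the tool send_rows, never from a script. Its argument "commands" is a list of rows, each a list of 6 numbers: the shift along the tool's x, y, z in mm, then the turn, a rotation vector about the tool's x, y, z in degrees. In form: [[x, y, z, rx, ry, rz], ...]. A call has 1 to 10 rows; each row shifts and turns the commanded pose from where the row before left it, along the tool's axes as they then stand; what a row does not reach is not made up. A row lasts 1/12 s, in which the tool goes at most 41.7 mm and 7.16 degrees, less where a joint would pass 70% of its speed; a pose out of reach is approached as far as the arm can. A call is refused whole if a number of a shift passes 41.7 or a number of a turn 7.16, either way. A call with a gripper value outside its range is refused whole. "grip" is the opening, from 0 (shut) to 1 (fully open), set as the call begins (left out, the last holds). The fingers move at their own pace and stop on an object; the grip force is fixed at half the most. Time passes only in rows, so rows that do not move let the fingers close. It gives the time, the measured TCP pose, the force, the opening and the grip force at its end, in the units of the state.
- robot.sense(): the state, without advancing time (a new reading comes with each control period).
- robot.grab_frame(name): name is "scene" or "top"; returns (picture, depth): 400x640x3 uint8, red, green, blue; 400x640 float32, m along the optical axis (not along the pixel's ray), 0 where there is no reading.
- robot.camera_info(name): a dict with "intrinsics" (3x3 intrinsics, pixels), "cam_to_world" (4x4, takes a point from camera to world coordinates). Camera axes: x right, y up, looking along -z (the intrinsics and any distortion apply to the point x, -y, -z); pixel columns grow to the right and rows downward; lengths in m; the calibration is good to about 2 mm. A picture is of the moment at which its call begins. camera_info takes no time and is no camera call.
- robot.sign_off(): hands the job in; it is judged then, once.
The state is a dict: "time_s": time; "joints": joint angles; "dq": joint speeds; "joint_efforts": joint torques, N m; "position": TCP position; "tool_rot": TCP orientation; "ft_force": force on the tool from outside, world axes, zero at the start; "moment": the same for the moment, N m; "width": opening from 0.0 (shut) to 1.0 (fully open); "finger_force": force on a finger pad.
Only numpy, scipy, OpenCV 4.12 (cv2) and the standard library are available. Lean on these libraries where they do the work, as an engineer would, in place of code of your own. Each camera call takes 0.05 s, during which the arm holds its last target. There are 200 camera calls.

## Task

Get the tray of small sherds ready for transport: carry it level to the plywood carrier, set it down gently between the guides on the open deck and let go of it. The clear hood leaves no room for the hand on the middle handle, so take the tray again by the grip at its end and slide it fully home under the hood. Then turn the black wing latch a quarter turn clockwise until it drops into its locked notch with the steel bar across the end of the tray; keep every sherd in the tray, and do not disturb the other things on the desk.

Things in the scene. Friction and masses are not known exactly. Their poses are not given: they have to be found in the camera images.
- carrier: Tray carrier, fixed to the desk: plywood base, x -162 to +155 mm, y -75 to +75 mm, top (the deck) 10 mm above the desk, plus an ear under the latch. Origin: desk level, on the centreline, below where the home tray's outer end lies. x points out of the hood along the open deck (tray slides in along -x), y to the latch side, z up. The tray's inner end stops on a back wall at x = -150 mm.
- deck_place (a point): Point on the deck, on the centreline at carrier x = +70 mm, axes as the carrier. A tray with its middle here and its end grip towards +x stands wholly in front of the hood. Aluminium guides run along both sides of the whole deck: 115 mm apart at the deck, bevelled to 124 mm at their top, 25 mm above the desk.
- home_place (a point): Point on the deck (10 mm above the desk), centreline, carrier x = -75 mm, axes as the carrier: here lies the middle of the tray's underside when fully home. The clear hood covers carrier x -161 to -15 mm: sides at y = +-66 mm, roof from 84 to 88 mm above the desk, a thin steel bow handle on it up to 115 mm.
- tray: Loose open tray of grey plastic, 150 x 108 mm, walls 30 mm high and 3 mm thick, floor 3 mm, about 0.34 kg, split lengthwise by a 24 mm divider; holds three loose sherds. Origin: centre of its underside; x along its length to the end with the end grip, z up. It lies in the carrier with its x along the carrier's x.
- tray_handle (a point): Centre of the tray's middle handle, a bar along the tray's x, 74 mm long, 12 mm thick (across y), 18 mm high, over the tray's centre, 57 mm above its underside (top at 66 mm). Axes as the tray. Free space below the bar; sherds reach up to 23 mm above the tray's underside.
- tray_end_grip (a point): Centre of the tray's end grip, an upright tab outside the +x end wall: 26 mm long (along the tray's x), 9 mm thick (across y), from 16 to 54 mm above the tray's underside; this point is 38 mm above it and 90.5 mm from the tray's middle. Axes as the tray.
- latch (a joint): Turn of the quarter-turn latch about its upright axis, rad, clockwise from above. 0: open, wing and steel bar point along carrier +x, beside the tray's path. 1.57: locked, bar along carrier -y, 2 mm behind the home tray's end wall. Stiff (0.05 N m): stays where left up to about 1.2; beyond 1.25 it falls into the notch when let go. Stop at 1.57.
- latch_drop (a joint): How far the latch has dropped, m: 0 while it is turned, about 0.004 (spring-loaded, 8 N) when it has fallen into its locked notch at the quarter turn. A firm grip can hold it up until it is let go.
- latch_wing (a point): Centre of the latch's wing, the part to grip: black plate of two rounded lobes, 48 mm long, 9 mm thick, 43 to 79 mm above the desk while raised (this point: 61 mm), on the axis at carrier x = 8, y = 95 mm. x along the wing the way the bar points, y across its thickness, z up; turns with the latch. Under it the steel bar: 70 mm from axis to tip, top 36 mm above the desk.
- sherd_b6_mid (a point): Middle of a sherd 65 x 30 x 18 mm, alone in the channel on the tray's +y side; 9 mm above its underside.
- sherd_m6_mid (a point): Middle of a sherd 63 x 33 x 11 mm in the tray's -y channel, near the end grip; 6 mm above its underside.
- sherd_b8_mid (a point): Middle of a sherd 56 x 37 x 12 mm in the tray's -y channel, at the other end; 6 mm above its underside.
- sherd_b1_mid (a point): Middle of a bystander: pale flat sherd lying loose on the desk on the hood's side, 106 x 105 x 20 mm, 10 mm above its underside; leave it alone.
- sherd_m4_mid (a point): Middle of a bystander: pale flat sherd lying loose on the desk on the robot's side of the tray and deck, 97 x 94 x 23 mm, 12 mm above its underside; leave it alone.
- sherd_m3_mid (a point): Middle of a bystander: dark, nearly black flat sherd lying loose on the desk on the hood's side, 99 x 89 x 19 mm, 10 mm above its underside; leave it alone.
Things that resemble listed ones, but are neither listed nor needed, are in the scene too. Leave any pink or turquoise look-alike of the part that bears sherd_b8_mid alone.

How it is judged:
By the outcome, as a careful person would: the job done as asked, in the order asked, and still so for the second after the job is handed in, with the robot touching nothing.
It also fails if it takes over 72 s, if anything falls off the work surface, if the arm or the gripper's body presses on something with over 40 N, if the wrist force passes 120 N, or if a joint passes its speed limit or range.

## Working session

There is one attempt and no reset: what is moved stays moved. The work goes in short steps, Python scripts to look and compute and a tool call to move; the robot and the scene stay as the last step left them, time stands still between calls to the robot, and variables do not carry over. Pictures are saved under pics/ and viewed, at most 10 in all, crops included, and the job is handed in when it is done.

Besides the shell and the picture viewer there is one more tool, called as name([rows], argument=value, ...), one row to a line, values as JSON. send_rows: Moves the arm, as the interface text tells. Its arguments: {"type":"object","properties":{"commands":{"type":"array","items":{"type":"array","items":{"type":"number"}}},"grip":{"type":"number"}},"required":["commands"]}

```bash
mkdir -p pics
cat > h.py <<'E'
import numpy as np,cv2
from workcell import robot
def shot(n,f):
    p,d=robot.grab_frame(n); cv2.imwrite(f'pics/{f}.png',p[:,:,::-1]); np.save(f'pics/{f}.npy',d); return p,d
def world(n,d,u,v,z=None):
    i=robot.camera_info(n);K=np.array(i['intrinsics']);T=np.array(i['cam_to_world'])
    r=np.array([(u-K[0,2])/K[0,0],-(v-K[1,2])/K[1,1],-1.])
    if z is not None:
        w=T[:3,:3]@r; return T[:3,3]+w*(z-T[2,3])/w[2]
    return T[:3,:3]@(r*np.median(d[v-1:v+2,u-1:u+2]))+T[:3,3]
E
python3 - <<'E'
from h import *
for n in('top','scene'):
    shot(n,n+'0'); i=robot.camera_info(n);print(n,np.round(i['intrinsics'],1).tolist(),np.round(i['cam_to_world'],3).tolist(), [k for k in i])
print(robot.sense())
E
```

```text
top [[476.2, 0.0, 329.8], [0.0, 476.2, 203.3], [0.0, 0.0, 1.0]] [[0.015, 0.979, -0.205, 0.237], [-1.0, 0.014, -0.006, 0.035], [-0.003, 0.205, 0.979, 1.357], [0.0, 0.0, 0.0, 1.0]] ['intrinsics', 'cam_to_world']
scene [[395.4, 0.0, 318.6], [0.0, 395.4, 199.2], [0.0, 0.0, 1.0]] [[-0.463, 0.668, -0.582, -0.229], [-0.886, -0.34, 0.314, 0.425], [0.011, 0.662, 0.75, 1.005], [0.0, 0.0, 0.0, 1.0]] ['intrinsics', 'cam_to_world']
{'time_s': 0.1, 'joints': array([-1.30005852e+00,  2.45747512e-01,  1.55888603e+00, -3.08998921e-05,
        1.33867175e+00, -1.74072753e-01]), 'dq': array([ 0.00017565, -0.0014142 , -0.00299458,  0.0005781 ,  0.00086073,
       -0.00040806]), 'joint_efforts': array([-9.57104749e-04, -4.16914594e+01, -3.15525556e+01,  6.86863717e-02,
        3.09704163e-02, -4.32401976e-05]), 'position': array([ 0.27953718, -0.58616056,  0.16865676]), 'tool_rot': array([-8.54596058e-04,  9.75368580e-01,  2.20579692e-01, -5.63870809e-05]), 'ft_force': array([-0.12949329, -0.20031506, -0.48734535]), 'moment': array([ 0.02417533, -0.04694669,  0.01364771]), 'finger_force': 0.0, 'width': 1.0001132085846245}
```

View pics/top0.png

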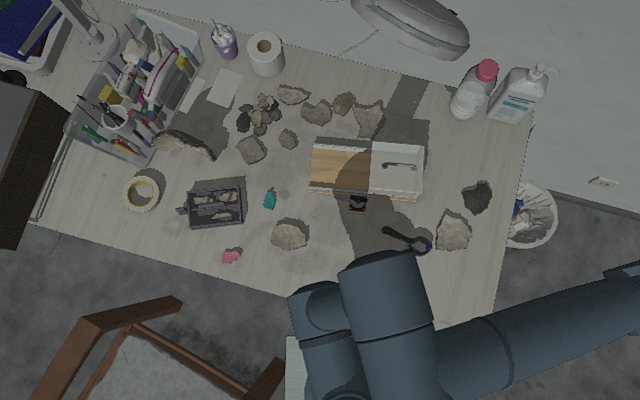

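View pics/scene0.png

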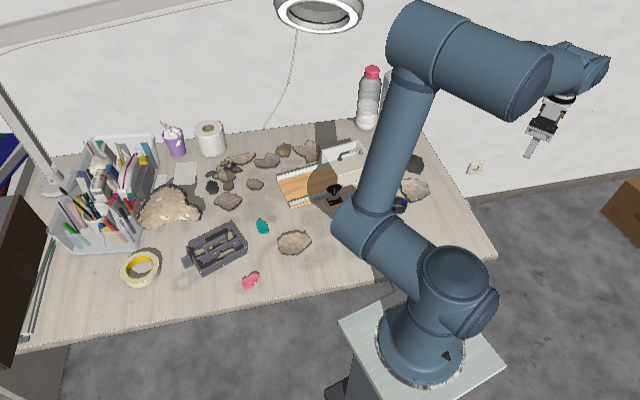

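Top view: the grey tray is at (215,205), with its end grip on the left at (182,208). The carrier has its open deck at (340,165), hood at (395,165) and latch at (357,202). Things that could be confused with these: the pink (231,257) and turquoise (269,200) look-alikes, and the pen bin (125,95), which is not the tray. I'm choosing the tray at (215,205) and checking it in a close crop.

Run:
```python
import cv2,numpy as np
p=cv2.imread('pics/top0.png'); s=cv2.imread('pics/scene0.png')
r=lambda a,f:cv2.resize(a,None,fx=f,fy=f,interpolation=cv2.INTER_CUBIC)
a=r(p[170:245,170:250],5)  # 400x375
b=r(p[125:219,300:430],4)  # 520x376
out=np.zeros((600,800,3),np.uint8)
a=r(p[172:237,172:252],5);out[:325,:400]=a           # 325x400
b=r(s[215:275,180:255],5);out[:300,410:785]=b
c=r(p[130:217,300:430],3);out[330:591,:390]=c
d=r(s[135:220,270:375],3);out[330:585,410:725]=d
out=cv2.convertScaleAbs(out,alpha=1.5)
cv2.imwrite('pics/c1.png',out)
```

```text
(no output)
```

View pics/c1.png

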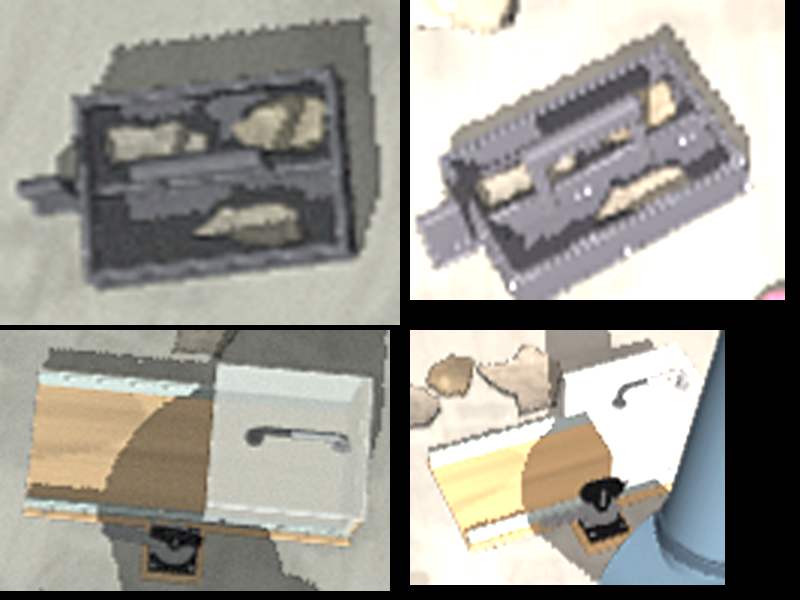

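The crop shows the tray with a middle handle, three sherds (one in the near channel) and the grip pointing left (+y). The carrier lies the same way, with its deck to the left and the latch wing open. Next I'll measure poses from the depth clouds.

```bash
cat > m.py <<'E'
from h import *
def cloud(n,f,box):
    d=np.load(f'pics/{f}.npy'); i=robot.camera_info(n);K=np.array(i['intrinsics']);T=np.array(i['cam_to_world'])
    u0,u1,v0,v1=box; u,v=np.meshgrid(np.arange(u0,u1),np.arange(v0,v1)); z=d[v0:v1,u0:u1]
    c=np.stack([(u-K[0,2])/K[0,0]*z,-(v-K[1,2])/K[1,1]*z,-z],-1)
    return (c@T[:3,:3].T+T[:3,3])[z>0]
def rect(P,lo,hi,name):
    Q=P[(P[:,2]>lo)&(P[:,2]<hi)]
    if len(Q)<4: print(name,len(Q));return
    (c,s,a)=cv2.minAreaRect((Q[:,:2]*1000).astype(np.float32)); print(name,len(Q),np.round(c,1),np.round(s,1),round(a,2),'meanz',Q[:,2].mean().round(4))
E
python3 - <<'E'
from m import *
A=cloud('top','top0',(172,252,172,237)); B=cloud('scene','scene0',(180,255,215,275))
for n,P in(('top',A),('scene',B)):
    rect(P,.023,.036,n+' rim');rect(P,.058,.072,n+' handle');
    rect(P,.042,.057,n+' tab..');
    Q=P[P[:,2]<.008]; print('desk z',np.median(Q[:,2]))
C=cloud('top','top0',(300,435,120,219));D=cloud('scene','scene0',(270,350,130,225))
for n,P in(('top',C),('scene',D)):
    P=P[(P[:,0]>0.2)]
    rect(P,.02,.03,n+' guides'); rect(P,.068,.083,n+' wing?');rect(P,.083,.094,n+' roof')
    Q=P[(P[:,2]>.006)&(P[:,2]<.014)]; rect(P,.006,.014,n+' deck')
    Q=P[(P[:,2]>.06)&(P[:,2]<.082)&(P[:,1]>-.11)];print(np.round(Q,3)[:40].tolist())
# pixel picks
for nm,u,v,z in [('rimTL',187,191.4,.03),('rimTR',238.6,186,.03),('rimBR',242,223,.03),('rimBL',191,229,.03),
 ('hTL',172+130/5,172+163/5,.066),('hBL',172+130/5,172+183/5,.066),('hTR',172+262/5,172+150/5,.066),('hBR',172+262/5,172+172/5,.066),
 ('gdeckTL',300+43/3,130+382/3-110,.010)]:
    print(nm,np.round(world('top',None,u,v,z)*1000,1))
E
```

```text
top rim 443 [498.3 387.1] [109.7 176.4] 8.12 meanz 0.0298
top handle 119 [496.5 401.7] [ 12.8 128.1] 7.24 meanz 0.0652
top tab.. 43 [494.8 407.5] [ 10.2 138.2] 7.46 meanz 0.053
desk z 0.001147002145968079
scene rim 491 [560.6 397.3] [235.9 178.5] 7.6 meanz 0.0286
scene handle 111 [500.9 376.3] [15.6 71. ] 3.68 meanz 0.0638
scene tab.. 92 [494.9 408.5] [ 12.1 139.7] 6.56 meanz 0.0505
desk z -3.083146755078481e-05
top guides 456 [603.9 -26.8] [256.2 281.1] 21.03 meanz 0.0242
top wing? 168 [ 589.4 -116.2] [188.5 168.2] 82.21 meanz 0.0771
top roof 2363 [ 596.8 -120.3] [183.2 164.1] 85.91 meanz 0.0885
top deck 2703 [626.5 -65.9] [299.2 397.4] 0.71 meanz 0.0101
[[0.594, -0.073, 0.081], [0.571, -0.065, 0.08], [0.562, -0.098, 0.082], [0.547, -0.062, 0.072], [0.547, -0.065, 0.073], [0.547, -0.068, 0.073], [0.546, -0.07, 0.079], [0.547, -0.063, 0.061], [0.546, -0.066, 0.064], [0.545, -0.068, 0.07], [0.545, -0.071, 0.068], [0.546, -0.074, 0.068], [0.545, -0.076, 0.071], [0.545, -0.079, 0.07], [0.545, -0.082, 0.071], [0.542, -0.084, 0.082], [0.545, -0.087, 0.073], [0.544, -0.09, 0.075], [0.544, 
[... 1241 characters left out ...]
49, -0.08, 0.076], [0.546, -0.082, 0.078], [0.546, -0.086, 0.076], [0.545, -0.089, 0.075], [0.544, -0.093, 0.075], [0.543, -0.096, 0.074], [0.545, -0.102, 0.07], [0.545, -0.106, 0.068], [0.549, -0.061, 0.079], [0.548, -0.064, 0.079], [0.546, -0.067, 0.079], [0.543, -0.069, 0.082], [0.547, -0.075, 0.075], [0.548, -0.08, 0.072], [0.545, -0.082, 0.074], [0.547, -0.087, 0.069], [0.544, -0.089, 0.071], [0.544, -0.093, 0.069], [0.543, -0.097, 0.069], [0.545, -0.102, 0.064]]
rimTL [543.2 452.9  30. ]
rimTR [561.1 305.9  30. ]
rimBR [453.7 290.5  30. ]
rimBL [434.6 433.4  30. ]
hTL [497.7 408.2  66. ]
hBL [486.4 407.4  66. ]
hTR [506.1 335.5  66. ]
hBR [493.7 334.7  66. ]
gdeckTL [687.   91.7  10. ]
```

Run:
```python
from m import *
from scipy.optimize import minimize,differential_evolution
def loc(P,p):
    c,s=np.cos(p[2]),np.sin(p[2]); d=P[:,:2]-p[:2]
    return np.c_[d@[c,s],d@[-s,c],P[:,2]]
A=cloud('top','top0',(165,255,165,240)); B=cloud('scene','scene0',(175,260,210,280))
C=cloud('top','top0',(295,435,120,222));D=cloud('scene','scene0',(265,350,130,225))
def tray(L):
    x,y=L[:,0],L[:,1]; o=np.zeros(len(L))
    ins=(abs(x)<.075)&(abs(y)<.054); o[ins]=np.nan
    rim=ins&~((abs(x)<.072)&(abs(y)<.051)); o[rim]=.03
    o[(abs(x)<.037)&(abs(y)<.006)]=.066; o[(abs(x-.0905)<.013)&(abs(y)<.0045)]=.054
    return o
def carr(L):
    x,y=L[:,0],L[:,1]; o=np.full(len(L),0.)
    o[(x<.155)&(x>-.162)&(abs(y)<.075)]=np.nan
    o[(x<.155)&(x>-.015)&(abs(y)<.056)]=.010
    o[(x<.155)&(x>-.015)&(abs(y)>.062)&(abs(y)<.066)]=.025
    o[(x<-.015)&(x>-.161)&(abs(y)<.066)]=.088
    u=(abs(x-.065)<.12)&(abs(y)<.14)
    o[(x>-.04)&(x<.09)&(y>.07)]=np.nan
    o[(abs(x-.008)<.024)&(abs(y-.095)<.0045)]=.079
    return o
def cost(p,Ps,f,bx):
    t=0
    for P in Ps:
        L=loc(P,p); k=(abs(L[:,0]-bx[0])<bx[1])&(abs(L[:,1]-bx[2])<bx[3]); L=L[k]; o=f(L)
        e=np.minimum(abs(L[:,2]-o),.02); e[np.isnan(o)]=.006 ; t+=e.sum()/5e1
    return t
def run(n,Ps,f,bx,b):
    r=differential_evolution(cost,b,args=(Ps,f,bx),seed=1,popsize=25,maxiter=120,tol=1e-6); print(n,np.round(r.x[:2]*1000,1),np.degrees(r.x[2]).round(2),r.fun.round(3)); return r.x
tb=[(.47,.53),(.34,.40),(np.radians(85),np.radians(110))]; cb=[(.58,.66),(-.09,0),(np.radians(75),np.radians(100))]
for n,Ps in(('top',[A]),('sc',[B]),('both',[A,B])): run('tray '+n,Ps,tray,(.015,.1,0,.07),tb)
for n,Ps in(('top',[C]),('both',[C,D])):
    p=run('car '+n,Ps,carr,(0,.175,.01,.1),cb)
L=loc(C,p)
def pr(n,k): print(n,k.sum(),np.round(np.percentile(L[k,0],[2,50,98])*1000,1),np.round(np.percentile(L[k,1],[2,50,98])*1000,1))
z=L[:,2]
pr('roof',(z>.08)&(z<.094)&(L[:,1]<.07)); pr('wing',(z>.06)&(z<.085)&(L[:,1]>.075)&(L[:,0]>-.03))
k=(z>.02)&(z<.029)&(L[:,0]>.05)
pr('gl',k&(L[:,1]>0));pr('gr',k&(L[:,1]<0)); pr('deck',(z>.007)&(z<.014)&(L[:,0]>.03)&(abs(L[:,1])<.08))
```

```text
tray top [503.1 391.2] 94.88 0.371
tray sc [524.3 378.8] 98.49 0.272
tray both [519.8 395.4] 97.58 0.676
car top [616.9 -52. ] 85.5 0.546
car both [618.8 -51.9] 85.84 0.875
roof 2330 [-157.9  -87.4  -17.6] [-61.9   6.2  67.8]
wing 72 [-12.2   9.7  32.2] [ 94.6 100.1 104.7]
gl 93 [ 52.9 105.1 151.9] [62.1 67.6 71.6]
gr 112 [ 54.3 100.4 151.2] [-65.9 -60.9 -55.6]
deck 1354 [ 32.8  94.5 153.5] [-55.9   5.8  75.7]
```

Run:
```python
from m import *
from scipy.optimize import differential_evolution
A=cloud('top','top0',(165,255,165,240)); B=cloud('scene','scene0',(175,260,210,280))
for a in (96.5,97.5):
  c,s=np.cos(np.radians(a)),np.sin(np.radians(a)); R=np.array([[c,s],[-s,c]])
  for n,P in(('top',A),('sc',B)):
    L=np.c_[(P[:,:2]-[.4975,.371])@R.T,P[:,2]]*1000; x,y,z=L.T
    def pr(m,k): print(n,a,m,k.sum(),np.percentile(x[k],[2,50,98]).round(1),np.percentile(y[k],[2,50,98]).round(1))
    near=(abs(x)<85)&(abs(y)<62)
    pr('handle',near&(z>59)&(z<72)&(x<50)); pr('h x<0',near&(z>59)&(z<72)&(x<0)); pr('h x>0',near&(z>59)&(z<72)&(x>0)&(x<60))
    pr('tab',(x>70)&(x<115)&(abs(y)<25)&(z>47)&(z<60))
    r=(z>27)&(z<34); 
    pr('rim+y',near&r&(y>40)); pr('rim-y',near&r&(y<-40)); pr('rim+x',near&r&(x>62)&(abs(y)<50)); pr('rim-x',near&r&(x<-62))
```

```text
top 96.5 handle 114 [-32.8   1.8  36.4] [-8.6 -2.2  3.2]
top 96.5 h x<0 54 [-33.1 -17.   -0.7] [-8.6 -2.4  2.4]
top 96.5 h x>0 60 [ 1.2 19.7 36.5] [-8.5 -2.1  3.3]
top 96.5 tab 33 [ 80.9  91.5 105.4] [-5.6 -0.4  3.8]
top 96.5 rim+y 103 [-70.4   1.1  76.6] [40.8 48.  52. ]
top 96.5 rim-y 102 [-70.    2.   78.6] [-57.  -53.5 -43.9]
top 96.5 rim+x 57 [65.9 75.2 80.5] [-46.6   6.8  47.4]
top 96.5 rim-x 62 [-72.4 -68.7 -64.7] [-55.8  -3.9  49.3]
sc 96.5 handle 100 [-29.5   4.9  39.3] [-9.5 -1.9  3.3]
sc 96.5 h x<0 43 [-30.1 -15.4  -1.5] [-9.3 -1.9  2.3]
sc 96.5 h x>0 57 [ 1.  19.3 39.3] [-10.7  -2.    3.2]
sc 96.5 tab 34 [ 83.1  94.2 106.6] [-7.   0.4  4.2]
sc 96.5 rim+y 110 [-69.   10.4  76.6] [41.7 47.5 51.1]
sc 96.5 rim-y 108 [-67.6  13.3  79. ] [-59.4 -54.4 -41.8]
sc 96.5 rim+x 66 [63.4 75.8 81.8] [-47.5   6.6  49.3]
sc 96.5 rim-x 54 [-70.7 -67.6 -64. ] [-57.5   2.   47.6]
top 97.5 handle 114 [-32.8   1.8  36.4] [-8.8 -2.3  2.9]
top 97.5 h x<0 54 [-33.1 -17.   -0.7] [-8.5 -2.1  2.9]
top 97.5 h x>0 60 [ 1.1 19.6 36.5] [-8.8 -2.4  2.9]
top 97.5 tab 33 [ 80.8  91.5 105.4] [-7.1 -1.9  2.1]
top 97.5 rim+y 101 [-69.5   1.1  76.2] [42.3 47.9 51.3]
top 97.5 rim-y 101 [-70.5   1.6  77.8] [-57.1 -53.9 -45.1]
top 97.5 rim+x 59 [64.6 75.  80.3] [-47.5   7.8  49.3]
top 97.5 rim-x 63 [-72.1 -68.7 -63.8] [-54.8  -3.8  50.4]
sc 97.5 handle 100 [-29.5   4.8  39.2] [-9.1 -1.9  3. ]
sc 97.5 h x<0 44 [-30.2 -14.9  -0.3] [-9.3 -1.8  2.7]
sc 97.5 h x>0 56 [ 2.5 19.4 39.3] [-8.6 -2.1  3. ]
sc 97.5 tab 34 [ 83.   94.2 106.6] [-8.7 -1.4  2.6]
sc 97.5 rim+y 110 [-68.2  10.1  77.4] [41.6 47.5 51.1]
sc 97.5 rim-y 107 [-68.5  13.   78.1] [-59.  -54.6 -43.1]
sc 97.5 rim+x 68 [63.9 75.6 81.5] [-45.6  10.2  49.7]
sc 97.5 rim-x 55 [-70.5 -67.1 -62.3] [-56.5   2.2  48.7]
```

send_rows([
  [0, 0, -4, 0, 0, -7.16],
  [0, 0, -4, 0, 0, -7.16],
  [0, 0, -4, 0, 0, -7.16],
  [0, 0, -4, 0, 0, -7.16],
  [0, 0, -4, 0, 0, -7.16],
  [0, 0, -4, 0, 0, -7.16],
  [0, 0, -4, 0, 0, -7.16],
  [0, 0, -4, 0, 0, -7.16],
  [0, 0, -4, 0, 0, -7.16],
  [0, 0, 0, 0, 0, -7.16],
], grip=1)

```text
time_s: 0.93
position: [0.2797, -0.5869, 0.2061]
tool_rot: [0.0, 0.66, 0.752, -0.0]
ft_force: [-0.8, 0.7, 0.0]
width: 0.997
finger_force: 0.0
```

send_rows([
  [15, 6, 0, 0, 0, 0],
  [30, 11, 0, 0, 0, 0],
  [38, 14, 0, 0, 0, 0],
  [38, 14, 0, 0, 0, 0],
  [38, 14, 0, 0, 0, 0],
  [38, 14, 0, 0, 0, 0],
  [38, 14, 0, 0, 0, 0],
  [38, 14, 0, 0, 0, 0],
  [38, 14, 0, 0, 0, 0],
  [38, 14, 0, 0, 0, 0],
])

```text
time_s: 1.77
position: [0.3644, -0.2225, 0.2052]
tool_rot: [-0.0, 0.662, 0.749, 0.0]
ft_force: [1.6, -0.2, 0.0]
width: 1.002
finger_force: 0.0
```

send_rows([
  [38, 14, 0, 0, 0, 0],
  [38, 14, 0, 0, 0, 0],
  [38, 14, 0, 0, 0, 0],
  [38, 14, 0, 0, 0, 0],
  [38, 14, 0, 0, 0, 0],
  [38, 14, 0, 0, 0, 0],
  [38, 14, 0, 0, 0, 0],
  [38, 14, 0, 0, 0, 0],
  [38, 14, 0, 0, 0, 0],
  [38, 14, 0, 0, 0, 0],
])

```text
time_s: 2.6
position: [0.4564, 0.1721, 0.2054]
tool_rot: [0.0, 0.662, 0.75, -0.0]
ft_force: [0.7, 0.2, 0.3]
width: 0.999
finger_force: 0.0
```

send_rows([
  [38, 14, 0, 0, 0, 0],
  [38, 14, 0, 0, 0, 0],
  [38, 14, 0, 0, 0, 0],
  [20, 8, 0, 0, 0, 0],
  [10, 4, 0, 0, 0, 0],
  [0, 0, 0, 0, 0, 0],
  [0, 0, 0, 0, 0, 0],
  [0, 0, 0, 0, 0, 0],
])

```text
time_s: 3.27
position: [0.4924, 0.3181, 0.2055]
tool_rot: [0.0, 0.663, 0.749, -0.0]
ft_force: [0.6, -0.0, -0.8]
width: 0.997
finger_force: 0.0
```

send_rows([
  [20, 5, 0, 0, 0, 0],
  [20, 5, 0, 0, 0, 0],
  [15, 4, 10, 0, 0, -0.2],
  [0, 0, 30, 0, 0, 0],
  [0, 0, 30, 0, 0, 0],
  [0, 0, 20, 0, 0, 0],
  [0, 0, 10, 0, 0, 0],
  [0, 0, 0, 0, 0, 0],
  [0, 0, 0, 0, 0, 0],
])

```text
time_s: 4.02
position: [0.5002, 0.375, 0.1065]
tool_rot: [0.0, 0.661, 0.75, 0.0]
ft_force: [-0.2, -1.1, 0.2]
width: 1.0
finger_force: 0.0
```

Run:
```python
from h import *
r=lambda a,f:cv2.resize(a[:,:,::-1],None,fx=f,fy=f,interpolation=cv2.INTER_CUBIC)
s,_=shot('scene','s1');t,_=shot('top','t1')
o=np.zeros((500,800,3),np.uint8);o[:500,:400]=r(s[170:295,165:265],4);o[:500,400:]=r(t[140:265,170:270],4)
cv2.imwrite('pics/c2.png',cv2.convertScaleAbs(o,alpha=1.5)); print(robot.sense()['position'])
```

```text
[0.50108587 0.3758841  0.1079579 ]
```

View pics/c2.png

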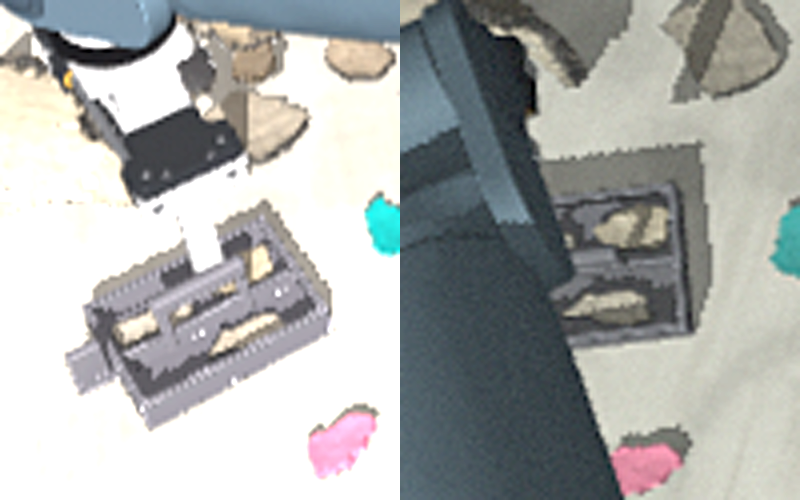

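The scene crop shows the hand over the middle handle, with the far finger at (205,245) beyond the bar. Descending and gripping.

send_rows([
  [0, 0, 20, 0, 0, 0],
  [0, 0, 20, 0, 0, 0],
  [0, 0, 15, 0, 0, 0],
  [0, 0, 8, 0, 0, 0],
  [0, 0, 3, 0, 0, 0],
  [0, 0, 0, 0, 0, 0],
  [0, 0, 0, 0, 0, 0],
])

```text
time_s: 4.7
position: [0.5006, 0.3762, 0.0411]
tool_rot: [0.0, 0.661, 0.751, 0.001]
ft_force: [-1.0, -0.1, -0.8]
width: 0.999
finger_force: 0.0
```

send_rows([
  [0, 0, 0, 0, 0, 0],
  [0, 0, 0, 0, 0, 0],
  [0, 0, 0, 0, 0, 0],
  [0, 0, 0, 0, 0, 0],
  [0, 0, 0, 0, 0, 0],
  [0, 0, 0, 0, 0, 0],
  [0, 0, 0, 0, 0, 0],
  [0, 0, 0, 0, 0, 0],
], grip=0)

```text
time_s: 5.37
position: [0.4996, 0.3757, 0.0396]
tool_rot: [-0.0, 0.661, 0.751, -0.0]
ft_force: [0.6, 0.3, -0.4]
width: 0.469
finger_force: 0.0
```

send_rows([
  [0, 0, 0, 0, 0, 0],
  [0, 0, 0, 0, 0, 0],
  [0, 0, 0, 0, 0, 0],
  [0, 0, 0, 0, 0, 0],
  [0, 0, 0, 0, 0, 0],
  [0, 0, 0, 0, 0, 0],
  [0, 0, 0, 0, 0, 0],
  [0, 0, 0, 0, 0, 0],
])

```text
time_s: 6.03
position: [0.4997, 0.3757, 0.0397]
tool_rot: [-0.0, 0.661, 0.751, 0.0]
ft_force: [0.3, -0.0, 0.6]
width: 0.008
finger_force: 0.0
```

send_rows([
  [0, 0, 0, 0, 0, 0],
  [0, 0, 0, 0, 0, 0],
  [0, 0, -1, 0, 0, 0],
  [0, 0, -2, 0, 0, 0],
  [0, 0, -4, 0, 0, 0],
  [0, 0, -6, 0, 0, 0],
  [0, 0, -6, 0, 0, 0],
  [0, 0, -4, 0, 0, 0],
  [0, 0, 0, 0, 0, 0],
])

```text
time_s: 6.78
position: [0.5006, 0.3763, 0.0644]
tool_rot: [0.001, 0.661, 0.751, 0.001]
ft_force: [-0.9, 0.2, -0.4]
width: 0.004
finger_force: 0.0
```

Run:
```python
from m import *
r=lambda a,f:cv2.resize(a[:,:,::-1],None,fx=f,fy=f,interpolation=cv2.INTER_CUBIC)
s,_=shot('scene','s2');t,_=shot('top','t2')
o=np.zeros((500,800,3),np.uint8);o[:500,:400]=r(s[170:295,165:265],4);o[:500,400:]=r(t[140:265,170:270],4)
cv2.imwrite('pics/c3.png',cv2.convertScaleAbs(o,alpha=1.3)); print(robot.sense()); print(robot.pinch_z)
B=cloud('scene','s2',(170,260,170,275)); 
K=(B[:,2]>.1)&(B[:,2]<.14)
a=np.radians(97.3);c,s_=np.cos(a),np.sin(a)
L=np.c_[(B[:,:2]-[.5,.376])@np.array([[c,s_],[-s_,c]]).T,B[:,2]]*1000
k=(abs(L[:,0])<20)&(L[:,2]>68)&(L[:,2]<125); print(np.round(L[k],0)[::6].astype(int).tolist())
```

```text
{'time_s': 6.8833, 'joints': array([4.63655078e-01, 3.00935124e-01, 1.69624101e+00, 1.20877253e-05,
       1.14373764e+00, 3.36526024e-01]), 'dq': array([ 0.00062984,  0.0112145 ,  0.00853972, -0.00074706, -0.00137833,
       -0.00151121]), 'joint_efforts': array([ 3.02227068e-03, -4.15172017e+01, -2.90884334e+01,  7.00412784e-02,
       -1.57052523e-02,  4.86459739e-04]), 'position': array([0.49984152, 0.37582041, 0.06308325]), 'tool_rot': array([1.22478047e-04, 6.60763940e-01, 7.50593698e-01, 3.16621097e-04]), 'ft_force': array([-0.09887698,  0.23599725, -0.07334684]), 'moment': array([-0.06328559, -0.09310249, -0.05042359]), 'finger_force': 0.0, 'width': 0.0025385725071280594}
0.0188
[[18, -157, 109], [13, -163, 91], [12, -165, 79], [17, -167, 71], [5, 3, 72]]
```

View pics/c3.png

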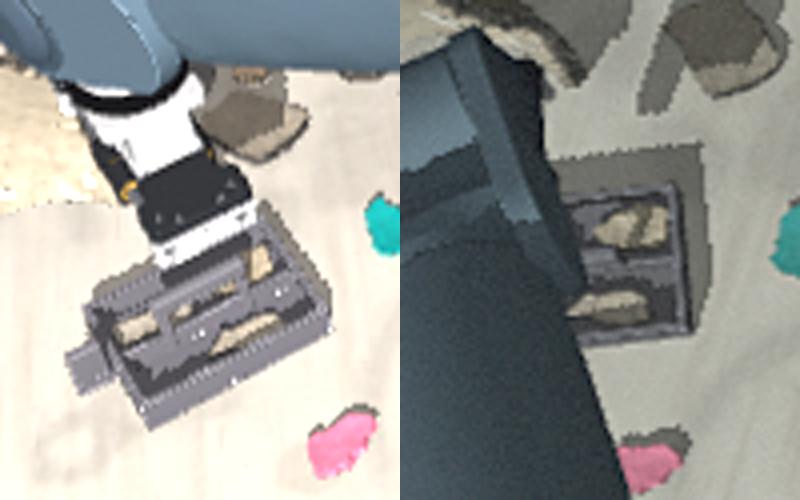

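Run:
```python
from m import *
def proj(n,p):
    i=robot.camera_info(n);K=np.array(i['intrinsics']);T=np.array(i['cam_to_world'])
    c=T[:3,:3].T@(np.array(p)-T[:3,3]); return np.round([K[0,0]*c[0]/-c[2]+K[0,2],K[1,1]*-c[1]/-c[2]+K[1,2]],1)
# c2 state: tcp (.5005,.3755,.107), tips at +-47mm along tool y (.992,.127)
cr=lambda q:((q-[165,170])*4).round()
y=np.array([.992,.127,0])
for s in(-.053,0,.053): print('c2 tip',s,cr(proj('scene',np.array([.5005,.3755,.107])+s*y)), 'c3',cr(proj('scene',np.array([.5,.376,.063])+s*y)))
print('handle top',cr(proj('scene',[.4995,.3743,.066])))
B=cloud('scene','s1',(170,260,170,275));A=cloud('scene','s2',(170,260,170,275))
a=np.radians(97.3);c,s=np.cos(a),np.sin(a)
for P in(A,B):
    L=np.c_[(P[:,:2]-[.5,.376])@np.array([[c,s],[-s,c]]).T,P[:,2]]*1000
    k=(abs(L[:,0])<45)&(abs(L[:,1])<100)&(L[:,2]>75)&(L[:,2]<260); print(np.round(L[k],0)[::12].astype(int).tolist())
```

```text
c2 tip -0.053 [216. 296.] c3 [227. 332.]
c2 tip 0 [183. 244.] c3 [194. 282.]
c2 tip 0.053 [152. 196.] c3 [164. 234.]
handle top [196. 279.]
[[35, -79, 229], [31, -62, 230], [35, -73, 206], [-30, -5, 221], [-29, 8, 222], [-11, 41, 257], [-5, 42, 258], [30, -14, 223], [-7, 40, 251], [29, -9, 223], [1, 42, 255], [-32, 24, 215], [13, 40, 256], [-15, 41, 239], [22, -5, 215], [-1, 39, 243], [34, -9, 215], [15, 42, 252], [-12, 49, 242], [24, 23, 236], [0, 44, 240], [-28, 60, 238], [21, 41, 248], [-5, 50, 239], [-30, 67, 238], [20, 44, 246], [-6, 54, 239], [-31, 70, 237], [18, 43, 240], [-7, 58, 238], [-31, 77, 241], [15, 47, 238], [-10, 63, 237], [34, 6, 206], [15, 54, 240], [-10, 71, 241], [34, 15, 210], [14, 57, 239], [-11, 73, 238], [34, 23, 214], [13, 62, 240], [-11, 80, 242], [31, 25, 210], [10, 67, 239], [-14, 85, 241], [28, 34, 213], [8, 73, 240], [-17, 89, 239], [27, 63, 239], [3, 79, 239], [-24, 88, 228], [16, 76, 241], [-9, 88, 236], [29, 68, 238], [6, 86, 241], [-24, 81, 214], [19, 79, 238], [-8, 86, 226], [30, 76, 239], [3, 89, 233], [-28, 82, 203], [15, 89, 239], [-15, 81, 207], [23, 89, 240], [-7, 81, 209], [26, 88, 237], [-4, 79, 205], [22, 88, 230], [-8, 81, 200], [12, 81, 211], [28, 87, 225], [35, 85, 224], [6, 81, 199], [-5, 12, 109], [32, 81, 206]]
[[33, -72, 257], [32, -50, 254], [28, -39, 253], [27, -22, 253], [26, -5, 256], [22, 12, 258], [21, 21, 255], [21, 32, 254], [-23, 81, 254], [-30, 82, 246], [-32, 81, 239], [-2, 83, 255], [0, 78, 248], [6, 80, 250], [9, 80, 247], [13, 83, 250], [22, 81, 250], [34, 80, 254], [3, 61, 212], [19, 81, 241], [29, 83, 246], [32, 81, 242], [5, 60, 195], [-2, 58, 184], [10, 57, 183], [1, 59, 174], [-5, 62, 169], [6, 63, 169], [-1, 60, 156]]
```

Run:
```python
from m import *
a=np.radians(97.3);c,s=np.cos(a),np.sin(a)
for n,f in(('scene','s1'),('scene','s2')):
    d=np.load(f'pics/{f}.npy')
    for v in range(225,250,2):
        print(v,[tuple(np.round(np.r_[np.array([[c,s],[-s,c]])@(world(n,d,u,v)[:2]-[.5,.376]),world(n,d,u,v)[2]]*1000).astype(int)) for u in range(206,226,3)])
    print()
```

```text
225 [(np.int64(-15), np.int64(-116), np.int64(2)), (np.int64(9), np.int64(51), np.int64(198)), (np.int64(4), np.int64(60), np.int64(203)), (np.int64(-3), np.int64(60), np.int64(198)), (np.int64(-46), np.int64(-94), np.int64(2)), (np.int64(-54), np.int64(-89), np.int64(1)), (np.int64(-63), np.int64(-86), np.int64(-1))]
227 [(np.int64(-12), np.int64(-110), np.int64(-1)), (np.int64(-19), np.int64(-103), np.int64(2)), (np.int64(5), np.int64(60), np.int64(196)), (np.int64(-2), np.int64(60), np.int64(190)), (np.int64(-10), np.int64(58), np.int64(183)), (np.int64(-51), np.int64(-83), np.int64(-1)), (np.int64(-53), np.int64(-54), np.int64(29))]
229 [(np.int64(-9), np.int64(-103), np.int64(-1)), (np.int64(-16), np.int64(-97), np.int64(0)), (np.int64(7), np.int64(61), np.int64(189)), (np.int64(0), np.int64(61), np.int64(184)), (np.int64(-8), np.int64(59), np.int64(176)), (np.int64(-42), np.int64(-52), np.int64(29)), (np.int64(-51), np.int64(-52), np.int64(23))]
231 [(np.int64(-5), np.int64(-96), np.int64(-1)), (np.int64(-13), np.int64(-90), np.int64(0)), (np.int64(8), np.int64(59), np.int64(18
[... 6428 characters left out ...]
-17), np.int64(-2), np.int64(24)), (np.int64(-25), np.int64(-1), np.int64(19))]
247 [(np.int64(27), np.int64(6), np.int64(60)), (np.int64(19), np.int64(3), np.int64(49)), (np.int64(6), np.int64(-21), np.int64(10)), (np.int64(-2), np.int64(-21), np.int64(2)), (np.int64(-7), np.int64(-1), np.int64(23)), (np.int64(-14), np.int64(2), np.int64(20)), (np.int64(-23), np.int64(0), np.int64(10))]
249 [(np.int64(28), np.int64(1), np.int64(44)), (np.int64(17), np.int64(-19), np.int64(10)), (np.int64(10), np.int64(-12), np.int64(13)), (np.int64(4), np.int64(-1), np.int64(21)), (np.int64(-4), np.int64(0), np.int64(16)), (np.int64(-13), np.int64(0), np.int64(8)), (np.int64(-21), np.int64(1), np.int64(3))]
```

The depth clearly shows the fingertips about 39 mm above the reported TCP height. In s1 the tip is at z≈148 while 108 was reported, and the body bottom is at 198 instead of 160. So the first grasp closed above the bar. I'll trust the cameras: reopen, go 61 mm lower and regrip.

send_rows([
  [0, 0, 0, 0, 0, 0],
  [0, 0, 0, 0, 0, 0],
  [0, 0, 0, 0, 0, 0],
  [0, 0, 0, 0, 0, 0],
  [0, 0, 0, 0, 0, 0],
  [0, 0, 0, 0, 0, 0],
  [0, 0, 0, 0, 0, 0],
  [0, 0, 0, 0, 0, 0],
  [0, 0, 0, 0, 0, 0],
  [0, 0, 0, 0, 0, 0],
], grip=0.65)

```text
time_s: 7.72
position: [0.4997, 0.3757, 0.0627]
tool_rot: [0.0, 0.661, 0.751, 0.0]
ft_force: [-0.1, 0.4, 0.6]
width: 0.643
finger_force: 0.0
```

send_rows([
  [0, 0, 8, 0, 0, 0],
  [0, 0, 8, 0, 0, 0],
  [0, 0, 8, 0, 0, 0],
  [0, 0, 6, 0, 0, 0],
  [0, 0, 5, 0, 0, 0],
  [0, 0, 5, 0, 0, 0],
  [0, 0, 0, 0, 0, 0],
])

```text
time_s: 8.3
position: [0.4988, 0.3753, 0.0211]
tool_rot: [-0.0, 0.661, 0.751, -0.001]
ft_force: [-1.0, -0.4, -0.3]
width: 0.65
finger_force: 0.0
```

send_rows([
  [0, 0, 4, 0, 0, 0],
  [0, 0, 4, 0, 0, 0],
  [0, 0, 4, 0, 0, 0],
  [0, 0, 4, 0, 0, 0],
  [0, 0, 2, 0, 0, 0],
  [0, 0, 0, 0, 0, 0],
])

```text
time_s: 8.8
position: [0.4992, 0.3755, 0.0039]
tool_rot: [-0.0, 0.661, 0.751, -0.001]
ft_force: [0.7, -0.2, -0.6]
width: 0.65
finger_force: 0.0
```

send_rows([
  [0, 0, 0, 0, 0, 0],
  [0, 0, 0, 0, 0, 0],
  [0, 0, 0, 0, 0, 0],
  [0, 0, 0, 0, 0, 0],
  [0, 0, 0, 0, 0, 0],
  [0, 0, 0, 0, 0, 0],
  [0, 0, 0, 0, 0, 0],
  [0, 0, 0, 0, 0, 0],
  [0, 0, 0, 0, 0, 0],
  [0, 0, 0, 0, 0, 0],
], grip=0)

```text
time_s: 9.63
position: [0.5, 0.3758, 0.0048]
tool_rot: [0.0, 0.661, 0.751, 0.0]
ft_force: [1.2, 0.5, -1.0]
width: 0.123
finger_force: 30.0
```

send_rows([
  [0, 0, 0, 0, 0, 0],
  [0, 0, -1, 0, 0, 0],
  [0, 0, -3, 0, 0, 0],
  [0, 0, -5, 0, 0, 0],
  [0, 0, -8, 0, 0, 0],
  [0, 0, -8, 0, 0, 0],
  [0, 0, -8, 0, 0, 0],
  [0, 0, -7, 0, 0, 0],
  [0, 0, -4, 0, 0, 0],
  [0, 0, -2, 0, 0, 0],
])

```text
time_s: 10.47
position: [0.5003, 0.3761, 0.052]
tool_rot: [0.0, 0.661, 0.751, 0.001]
ft_force: [-0.3, 0.2, -3.9]
width: 0.125
finger_force: 30.0
```

send_rows([
  [0, 0, 0, 0, 0, 1],
  [0, 0, 0, 0, 0, 2],
  [0, 0, 0, 0, 0, 2.5],
  [0, 0, 0, 0, 0, 2.5],
  [0, 0, 0, 0, 0, 2],
  [0, 0, 0, 0, 0, 1],
  [0, 0, 0, 0, 0, 0.5],
  [0, 0, 0, 0, 0, 0],
])

```text
time_s: 11.13
position: [0.4994, 0.3756, 0.0503]
tool_rot: [-0.0, 0.733, 0.681, -0.0]
ft_force: [-0.1, 0.7, -2.8]
width: 0.127
finger_force: 30.0
```

```bash
cat > d.py <<'E'
from h import *
import sys
def delta(px,py):
    s=robot.sense();q=s['tool_rot'];t=2*np.arctan2(q[2],q[1]);d=(np.array([px,py])-s['position'][:2]*1000)
    print('t',np.degrees(t).round(2),'pos',(s['position']*1000).round(1),'dx',(d@[np.cos(t),np.sin(t)]).round(1),'dy',(d@[np.sin(t),-np.cos(t)]).round(1),'F',s['ft_force'].round(1),'M',s['moment'].round(2),'w',round(s['width'],3),round(s['finger_force'],1))
if __name__=='__main__': delta(float(sys.argv[1]),float(sys.argv[2]))
E
python3 - <<'E'
from m import *; from d import delta
s,_=shot('scene','s3');t,_=shot('top','t3')
r=lambda a,f:cv2.resize(a[:,:,::-1],None,fx=f,fy=f,interpolation=cv2.INTER_CUBIC)
o=np.zeros((500,800,3),np.uint8);o[:500,:400]=r(s[170:295,165:265],4);o[:500,400:]=r(t[140:265,170:270],4)
cv2.imwrite('pics/c4.png',cv2.convertScaleAbs(o,alpha=1.3)); delta(621.2,18.1)
E
```

```text
t 85.8 pos [499.5 375.6  50.5] dx -347.7 dy 147.5 F [ 0.4 -0.8 -3.4] M [-0.03 -0.07 -0.06] w 0.124 30.0
```

View pics/c4.png

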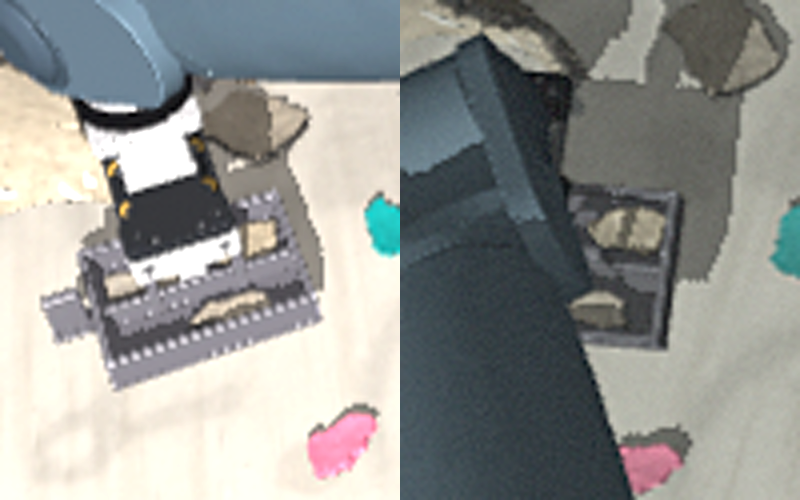

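The tray is lifted level and all the sherds are inside. Next I'll measure how it sits in the hand.

Run:
```python
from m import *
P=np.array([.4995,.3757])
for n,f,box in(('scene','s3',(165,260,205,275)),('top','t3',(205,260,180,235))):
  C=cloud(n,f,box)
  for a in(85.8,):
    c,s=np.cos(np.radians(a)),np.sin(np.radians(a)); L=np.c_[(C[:,:2]-P)@np.array([[c,s],[-s,c]]).T,C[:,2]]*1000; x,y,z=L.T
    def pr(m,k): 
        if k.sum()>2: print(n,m,k.sum(),'x',np.percentile(x[k],[2,50,98]).round(1),'y',np.percentile(y[k],[2,50,98]).round(1),'z',np.median(z[k]).round(1), 'slope',np.polyfit(x[k],y[k],1)[0].round(3))
    r=(z>69)&(z<82)
    pr('rim+y',r&(y>40)&(abs(x)<85)&(y<65)); pr('rim-y',r&(y<-40)&(y>-65)&(abs(x)<85)); pr('rim+x',r&(x>65)&(x<82)&(abs(y)<45)); pr('rim-x',r&(x<-65)&(x>-82)&(abs(y)<45))
    pr('tab',(x>78)&(x<115)&(z>92)&(z<106)&(abs(y)<20))
    k=r&(y>40)&(y<65)
    if n=='scene':
        for lo in(-70,-35,0,35,60):
            q=k&(abs(x-lo)<10)&(z<82)&(z>70); print('  z along',lo,np.percentile(z[q],[50,90]).round(1) if q.sum() else '',q.sum())
```

```text
scene rim+y 181 x [-72.8   0.9  72.5] y [43.6 53.8 57.1] z 74.6 slope -0.005
scene rim-y 53 x [-74.4 -39.3  73.6] y [-53.1 -48.4 -41.1] z 75.6 slope 0.008
scene rim+x 61 x [68.5 71.5 79.9] y [-40.5   2.6  42.8] z 75.5 slope 0.009
scene rim-x 49 x [-75.3 -72.4 -69.3] y [-38.6   4.   38.6] z 75.3 slope -0.734
scene tab 34 x [ 79.   90.4 101.7] y [-2.5  4.4  7. ] z 97.8 slope -0.008
  z along -70 [75.5 77.8] 21
  z along -35 [74.8 77. ] 20
  z along 0 [75.4 76.7] 20
  z along 35 [75.3 77. ] 19
  z along 60 [74.2 77.9] 25
top rim+y 59 x [-76.8 -55.  -24.2] y [40.8 53.1 56.7] z 76.2 slope 0.104
top rim-y 59 x [-76.  -46.4  -5.5] y [-51.9 -48.4 -42.6] z 75.9 slope -0.026
top rim-x 89 x [-77.4 -74.4 -69.9] y [-42.6   0.9  42.1] z 76.2 slope -0.572
```

send_rows([
  [-6, 2.6, 0, 0, 0, 0],
  [-12, 5.2, 0, 0, 0, 0],
  [-18, 7.8, 0, 0, 0, 0],
  [-23, 10, 0, 0, 0, 0],
  [-23, 10, 0, 0, 0, 0],
  [-23, 10, 0, 0, 0, 0],
  [-23, 10, 0, 0, 0, 0],
  [-23, 10, 0, 0, 0, 0],
  [-23, 10, 0, 0, 0, 0],
  [-23, 10, 0, 0, 0, 0],
])

```text
time_s: 12.07
position: [0.5709, 0.1705, 0.0508]
tool_rot: [0.0, 0.733, 0.68, -0.0]
ft_force: [-0.2, -0.2, -3.1]
width: 0.127
finger_force: 30.0
```

send_rows([
  [-23, 10, 0, 0, 0, 0],
  [-23, 10, 0, 0, 0, 0],
  [-23, 10, 0, 0, 0, 0],
  [-20, 9, 0, 0, 0, 0],
  [-18, 8, 0, 0, 0, 0],
  [-12, 5, 0, 0, 0, 0],
  [-6, 2.6, 0, 0, 0, 0],
  [0, 0, 0, 0, 0, 0],
  [0, 0, 0, 0, 0, 0],
  [0, 0, 0, 0, 0, 0],
])

```text
time_s: 12.9
position: [0.6153, 0.0451, 0.0505]
tool_rot: [-0.0, 0.732, 0.681, -0.0]
ft_force: [-0.1, -0.8, -2.6]
width: 0.123
finger_force: 30.0
```

Run:
```python
from m import *; from d import delta
s,_=shot('scene','s4');t,_=shot('top','t4');delta(621.2,18.1)
r=lambda a,f:cv2.resize(a[:,:,::-1],None,fx=f,fy=f,interpolation=cv2.INTER_CUBIC)
o=np.zeros((480,800,3),np.uint8);o[:,:400]=r(s[110:230,255:355],4);o[:,400:]=r(t[110:230,290:390],4)
cv2.imwrite('pics/c5.png',cv2.convertScaleAbs(o,alpha=1.3))
```

```text
t 85.86 pos [615.4  45.3  50.6] dx -26.7 dy 7.7 F [ 0.3  0.1 -2.5] M [-0.06 -0.12  0.05] w 0.125 30.0
```

View pics/c5.png

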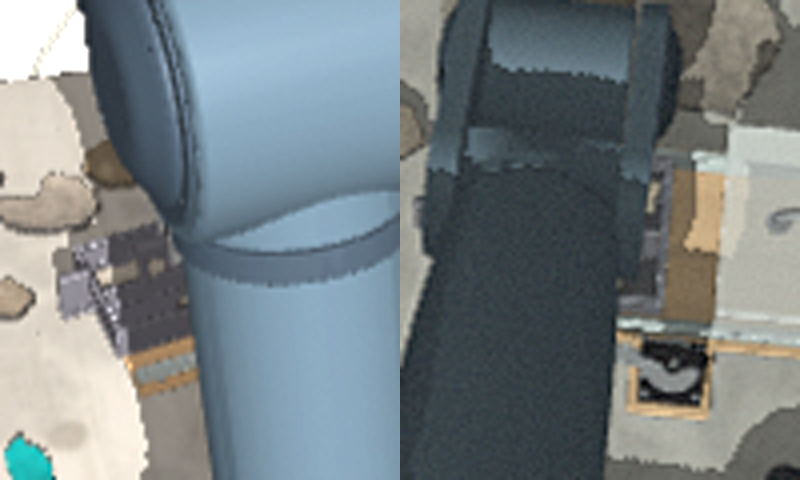

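Top crop: the tray's inner end is at (660,230), still about 25 mm short of deck_place, with the hood front at (725,160). Moving the remainder.

send_rows([
  [-3, 1, 0, 0, 0, 0],
  [-6, 2.5, 0, 0, 0, 0],
  [-6, 3, 0, 0, 0, 0],
  [-6, 2.5, 0, 0, 0, 0],
  [-3, 1, 0, 0, 0, 0],
  [0, 0, 0, 0, 0, 0],
  [0, 0, 0, 0, 0, 0],
])

```text
time_s: 13.58
position: [0.6241, 0.0193, 0.0506]
tool_rot: [-0.0, 0.733, 0.68, 0.0]
ft_force: [-0.3, 1.2, -3.4]
width: 0.124
finger_force: 30.0
```

Run:
```python
from m import *; from d import delta
t,_=shot('top','t5');s,_=shot('scene','s5');delta(621.2,18.1)
a=85.8;c,s_=np.cos(np.radians(a)),np.sin(np.radians(a))
O=np.array([.616,-.0517])
def ana(n,f,box):
  C=cloud(n,f,box);L=np.c_[(C[:,:2]-O)@np.array([[c,s_],[-s_,c]]).T,C[:,2]]*1000;x,y,z=L.T
  def pr(m,k):
    if k.sum()>2: print(n,m,k.sum(),'x',np.percentile(x[k],[2,50,98]).round(1),'y',np.percentile(y[k],[2,10,50,90,98]).round(1),'z',np.median(z[k]).round(1),'sl',np.polyfit(x[k],y[k],1)[0].round(3))
  r=(z>70)&(z<82)
  pr('rim-x',r&(x>-13)&(x<10)&(abs(y)<70)); pr('rim+y',r&(y>45)&(y<65)&(x>-13)&(x<150)); pr('rim+x',r&(x>130)&(x<155)&(abs(y)<60))
  g=(z>20)&(z<30)
  pr('g+',g&(y>50)&(y<80)&(x>-12)&(x<150)); pr('g-',g&(y<-50)&(y>-80)&(x>-12)&(x<150))
  h=(z>84)&(z<93); pr('roof',h&(x<-5)&(abs(y)<80)); pr('wing',(z>72)&(z<85)&(y>82)&(y<115)&(x>-25)&(x<45))
  pr('tab',(z>94)&(z<106)&(x>150)&(x<190)&(abs(y)<20))
ana('top','t5',(290,435,120,222)); ana('scene','s5',(255,350,120,225)); 
print('initial');ana('top','top0',(295,435,120,222)); ana('scene','scene0',(265,350,130,225))
```

```text
t 85.78 pos [623.9  19.7  50.6] dx -1.8 dy -2.6 F [ 0.2  0.8 -3.8] M [-0.03 -0.13 -0.06] w 0.123 30.0
top rim-x 90 x [-4.6 -1.3  8.3] y [-52.1 -44.8   1.   48.7  53.3] z 76.3 sl 3.101
top rim+y 28 x [-3.   9.5 23.1] y [46.4 47.7 51.3 53.4 53.8] z 75.8 sl 0.052
top g+ 36 x [-11.4   4.2  22.1] y [60.6 61.7 66.1 73.1 78.1] z 24.6 sl -0.073
top g- 4 x [-10.5 -10.   -9.5] y [-66.4 -65.7 -62.8 -60.2 -59.5] z 23.5 sl -6.618
top roof 2223 x [-157.9  -86.8  -17.4] y [-64.3 -53.3   5.9  58.3  68.2] z 88.5 sl -0.001
top wing 49 x [-12.2   7.5  24.2] y [ 91.9  92.2  97.1 101.  102.2] z 78.2 sl -0.093
top tab 11 x [165.2 167.9 170.8] y [-4.9 -4.5  1.3  3.4  3.5] z 98.4 sl -0.024
scene rim+y 31 x [108.2 128.4 147.2] y [47.  47.6 50.3 53.6 55.2] z 75.1 sl -0.071
scene rim+x 65 x [131.8 143.3 151. ] y [-52.  -45.9   9.3  49.3  52.3] z 75.7 sl -0.914
scene g+ 31 x [106.8 128.2 146.9] y [59.7 60.5 64.8 67.8 69.2] z 23.8 sl -0.017
scene tab 18 x [152.2 162.4 173.4] y [-7.5 -3.2 -0.7  3.   4.1] z 98.3 sl 0.063
initial
top g+ 157 x [-10.4  67.3 146. ] y [60.2 61.8 65.8 69.1 77.2] z 24.5 sl -0.029
top g- 176 x [ -7.3  70.8 147.6] y [-68.5 -67.2 -63.  -59.1 -58.1] z 24.3 sl -0.012
top roof 2221 x [-158.   -87.8  -17.6] y [-64.8 -53.7   5.1  58.4  68.3] z 88.5 sl -0.01
top wing 55 x [-11.8  10.4  32.1] y [ 91.7  92.7  95.9 100.1 101.3] z 77.3 sl -0.098
scene g+ 92 x [ 23.6  86.3 146.9] y [60.1 61.1 65.6 68.4 75.2] z 23.6 sl -0.028
scene g- 109 x [ -7.7  76.1 145.4] y [-70.7 -68.7 -64.3 -60.6 -59.3] z 23.3 sl -0.007
scene roof 598 x [-110.4  -48.8  -14. ] y [-67.1 -58.3  -7.2  50.8  66.9] z 88.1 sl 0.544
scene wing 38 x [-9.8 10.3 29.9] y [ 88.7  90.5  96.6 100.4 101.4] z 76.0 sl -0.115
```

send_rows([
  [0, -0.5, 3, 0, 0, 1],
  [0, 0, 6, 0, 0, 0],
  [0, 0, 6, 0, 0, 0],
  [0, 0, 5, 0, 0, 0],
  [0, 0, 4, 0, 0, 0],
  [0, 0, 3, 0, 0, 0],
  [0, 0, 2, 0, 0, 0],
  [0, 0, 2, 0, 0, 0],
  [0, 0, 1, 0, 0, 0],
  [0, 0, 0, 0, 0, 0],
])

```text
time_s: 14.52
position: [0.6235, 0.0196, 0.0185]
tool_rot: [-0.0, 0.739, 0.674, -0.0]
ft_force: [-0.1, -0.1, -3.5]
width: 0.126
finger_force: 30.0
```

send_rows([
  [0, 0, 1, 0, 0, 0],
  [0, 0, 1, 0, 0, 0],
  [0, 0, 0.5, 0, 0, 0],
  [0, 0, 0.5, 0, 0, 0],
  [0, 0, 0, 0, 0, 0],
  [0, 0, 0, 0, 0, 0],
])

```text
time_s: 15.02
position: [0.6235, 0.0196, 0.0157]
tool_rot: [0.0, 0.739, 0.674, -0.0]
ft_force: [-0.1, 0.3, -3.8]
width: 0.124
finger_force: 30.0
```

send_rows([
  [0, 0, 0.5, 0, 0, 0],
  [0, 0, 0.5, 0, 0, 0],
  [0, 0, 0.4, 0, 0, 0],
  [0, 0, 0, 0, 0, 0],
  [0, 0, 0, 0, 0, 0],
])

```text
time_s: 15.43
position: [0.6236, 0.0196, 0.0148]
tool_rot: [0.0, 0.739, 0.674, -0.0]
ft_force: [-3.4, -0.1, 2.3]
width: 0.124
finger_force: 30.0
```

send_rows([
  [0, 0, 0.2, 0, 0, 0],
  [0, 0, 0, 0, 0, 0],
  [0, 0, 0, 0, 0, 0],
  [0, 0, 0, 0, 0, 0],
  [0, 0, 0, 0, 0, 0],
  [0, 0, 0, 0, 0, 0],
  [0, 0, 0, 0, 0, 0],
  [0, 0, 0, 0, 0, 0],
], grip=0.5)

```text
time_s: 16.1
position: [0.6235, 0.0196, 0.0141]
tool_rot: [0.0, 0.739, 0.674, 0.0]
ft_force: [0.6, 0.9, 0.5]
width: 0.503
finger_force: 0.0
```

send_rows([
  [0, 0, -5, 0, 0, 0],
  [0, 0, -10, 0, 0, 0],
  [0, 0, -15, 0, 0, 0],
  [0, 0, -15, 0, 0, 0],
  [0, 0, -15, 0, 0, 0],
  [0, 0, -10, 0, 0, 0],
  [10, 0, -5, 0, 0, 0],
  [20, 0, 0, 0, 0, 0],
  [20, 0, 0, 0, 0, 0],
  [20, 0, 0, 0, 0, 0],
])

```text
time_s: 16.93
position: [0.6297, 0.0907, 0.0891]
tool_rot: [-0.0, 0.739, 0.674, 0.0]
ft_force: [0.2, 0.5, -0.9]
width: 0.498
finger_force: 0.0
```

send_rows([
  [20, 0, 0, 0, 0, 0],
  [20, 0, 0, 0, 0, 0],
  [20, 0, 0, 0, 0, 0],
  [20, 0, 0, 0, 0, 0],
  [10, 0, 0, 0, 0, 0],
  [0, 0, 0, 0, 0, 0],
  [0, 0, 0, 0, 0, 0],
])

```text
time_s: 17.52
position: [0.6378, 0.1792, 0.0888]
tool_rot: [-0.0, 0.738, 0.675, -0.0]
ft_force: [0.2, -1.1, -0.9]
width: 0.499
finger_force: 0.0
```

```bash
cat > ana.py <<'E'
from m import *; from d import delta
a=84.9;c,s_=np.cos(np.radians(a)),np.sin(np.radians(a)); O=np.array([.615,-.0517])
def ana(n,f,box):
  C=cloud(n,f,box);L=np.c_[(C[:,:2]-O)@np.array([[c,s_],[-s_,c]]).T,C[:,2]]*1000;x,y,z=L.T
  def pr(m,k):
    if k.sum()>3: print(n,m,k.sum(),'x',np.percentile(x[k],[2,50,98]).round(1),'y',np.percentile(y[k],[2,50,98]).round(1),'z',np.median(z[k]).round(1),'sl',np.polyfit(x[k],y[k],1)[0].round(3))
  r=(z>35)&(z<45)
  pr('rim',r&(x>-13)&(x<160)&(abs(y)<62));pr('rim+y',r&(y>45)&(y<62)&(x>-13)&(x<160)); pr('rim-y',r&(y<-45)&(y>-62)&(x>-13)&(x<160))
  pr('tab',(z>56)&(z<70)&(x>10)&(x<190)&(abs(y)<15)); pr('wing',(z>72)&(z<85)&(y>82)&(y<115)&(x>-25)&(x<45))
  g=(z>20)&(z<30);pr('g+',g&(y>57)&(y<75)&(x>-12)&(x<150)); pr('g-',g&(y<-57)&(y>-75)&(x>-12)&(x<150))
TB=(275,435,120,222); SB=(245,350,120,225)
E
python3 - <<'E'
from ana import *
t,_=shot('top','t6');s,_=shot('scene','s6');delta(0,0)
ana('top','t6',TB);ana('scene','s6',SB)
r=lambda a,f:cv2.resize(a[:,:,::-1],None,fx=f,fy=f,interpolation=cv2.INTER_CUBIC)
o=np.zeros((480,800,3),np.uint8);o[:,:400]=r(s[130:250,245:345],4);o[:,400:]=r(t[110:230,290:390],4)
cv2.imwrite('pics/c6.png',cv2.convertScaleAbs(o,alpha=1.3))
E
```

```text
t 84.74 pos [637.9 178.2  88.9] dx -235.9 dy -618.9 F [ 0.2  0.2 -0.3] M [-0.07 -0.07  0.02] w 0.499 0.0
top rim 376 x [ -3.7  70.4 145.1] y [-53.9   2.4  54.5] z 40.2 sl 0.016
top rim+y 129 x [ -2.9  74.  142.5] y [46.4 51.7 54.9] z 40.3 sl -0.0
top rim-y 103 x [ -2.7  69.7 143. ] y [-54.6 -50.8 -47.2] z 40.4 sl 0.001
top tab 56 x [ 47.9 151.6 173. ] y [-2.9  4.   6.6] z 64.3 sl -0.04
top wing 54 x [-13.7   6.2  28.5] y [ 91.4  95.3 101.2] z 77.9 sl -0.092
top g+ 141 x [ -9.1  66.6 145.5] y [60.5 65.9 69.3] z 25.0 sl 0.005
top g- 143 x [ -9.6  64.4 144.8] y [-68.6 -63.5 -59.4] z 25.3 sl 0.006
scene rim 22 x [139.1 145.4 158.6] y [ 2.4 38.5 55.3] z 40.1 sl -2.838
scene rim+y 7 x [138.4 143.  146.8] y [45.4 50.2 56.3] z 39.4 sl -0.448
scene tab 16 x [160.  169.  175.1] y [-2.9  2.7  4.5] z 62.7 sl -0.225
scene g+ 11 x [133.9 142.6 148.3] y [62.2 66.5 70.3] z 23.0 sl 0.084
```

View pics/c6.png

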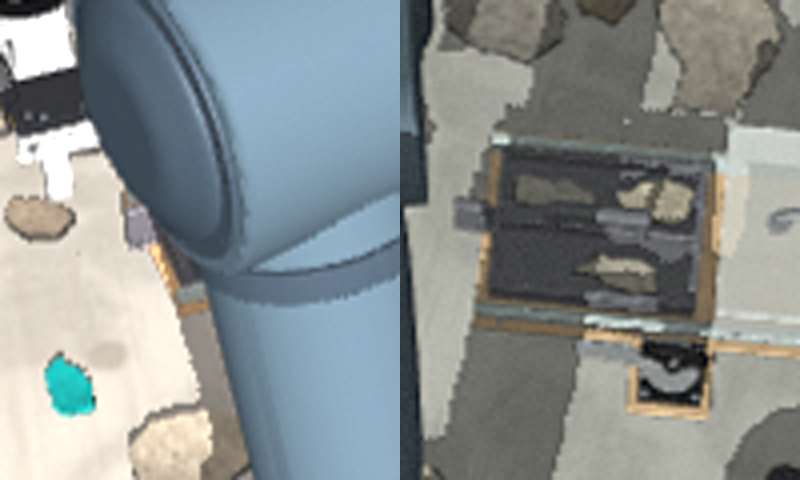

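The tray sits flat between the guides, with the rim at z=40 all round, the sherds inside, and the end grip at (470,213) in the right-hand crop. Moving to the end grip.

send_rows([
  [-15, 0, 0, 0, 0, 0],
  [-20, 0, 0, 0, 0, 0],
  [-20, 0, 0, 0, 0, 0],
  [-10, 0, 0, 0, 0, 0],
  [-4.5, 0, 0, 0, 0, 0],
  [0, 0, 0, 0, 0, 0],
  [0, 0, 0, 0, 0, 0],
])

```text
time_s: 18.2
position: [0.6318, 0.1096, 0.0892]
tool_rot: [-0.0, 0.739, 0.674, 0.0]
ft_force: [-0.9, 0.1, -0.5]
width: 0.506
finger_force: 0.0
```

send_rows([
  [0, 0, 10, 0, 0, 0],
  [0, 0, 20, 0, 0, 0],
  [0, 0, 20, 0, 0, 0],
  [0, 0, 15, 0, 0, 0],
  [0, 0, 10, 0, 0, 0],
  [0, 0, 5, 0, 0, 0],
  [0, 0, 0, 0, 0, 0],
  [0, 0, 0, 0, 0, 0],
])

```text
time_s: 18.87
position: [0.6322, 0.1099, 0.0094]
tool_rot: [0.0, 0.738, 0.674, 0.0]
ft_force: [-0.1, 0.0, 0.2]
width: 0.5
finger_force: 0.0
```

Run:
```python
from ana import *
t,_=shot('top','t7');s,_=shot('scene','s7');delta(631.5,109.3)
ana('top','t7',TB)
C=cloud('scene','s7',(245,330,120,225));L=np.c_[(C[:,:2]-O)@np.array([[c,s_],[-s_,c]]).T,C[:,2]]*1000;x,y,z=L.T
k=(z>30)&(z<110)&(x>120)&(x<190)&(y>8)&(y<60);print(L[k].round().astype(int)[::3].tolist())
```

```text
t 84.79 pos [632.8 109.8  10.3] dx -0.6 dy -1.3 F [ 0.7  0.  -0.8] M [-0.09 -0.07  0.01] w 0.5 0.0
top rim 272 x [ -3.8  41.6 114. ] y [-54.    4.   54.5] z 40.0 sl 0.098
top rim+y 108 x [ -2.6  58.  117.2] y [47.7 51.6 54.7] z 40.0 sl 0.001
top rim-y 84 x [ -2.9  53.7 110.6] y [-54.9 -50.7 -47.5] z 40.1 sl -0.001
top tab 24 x [ 37.6  66.6 102.1] y [-7.2  5.3  6.7] z 67.5 sl -0.034
top wing 55 x [-13.4   8.6  28.1] y [ 90.9  95.7 101. ] z 76.6 sl -0.082
top g+ 119 x [-10.3  54.9 117.4] y [60.5 65.5 69.4] z 24.4 sl 0.003
top g- 120 x [ -8.9  47.1 113.6] y [-68.4 -63.8 -59.6] z 24.5 sl 0.003
[[164, 33, 94], [173, 30, 91], [164, 33, 89], [173, 30, 86], [164, 33, 85], [154, 34, 82], [168, 34, 83], [157, 31, 76], [168, 32, 76], [157, 30, 71], [171, 31, 72], [162, 33, 71], [145, 9, 40], [171, 30, 67], [162, 32, 64], [146, 12, 39], [171, 30, 62], [162, 31, 58], [146, 13, 35], [170, 35, 61], [159, 33, 55], [144, 28, 43], [145, 30, 41], [142, 32, 37], [141, 38, 38], [143, 45, 41], [144, 48, 39], [136, 53, 41], [139, 53, 38], [143, 52, 34]]
```

send_rows([
  [0, -1, 4, 0, 0, 0],
  [0, 0, 4, 0, 0, 0],
  [0, 0, 4, 0, 0, 0],
  [0, 0, 3.5, 0, 0, 0],
  [0, 0, 0, 0, 0, 0],
])

```text
time_s: 19.38
position: [0.6299, 0.1098, -0.0076]
tool_rot: [-0.001, 0.739, 0.674, -0.001]
ft_force: [0.2, -0.0, -0.5]
width: 0.499
finger_force: 0.0
```

send_rows([
  [0, 0, 0, 0, 0, 0],
  [0, 0, 0, 0, 0, 0],
  [0, 0, 0, 0, 0, 0],
  [0, 0, 0, 0, 0, 0],
  [0, 0, 0, 0, 0, 0],
  [0, 0, 0, 0, 0, 0],
  [0, 0, 0, 0, 0, 0],
  [0, 0, 0, 0, 0, 0],
  [0, 0, 0, 0, 0, 0],
], grip=0)

```text
time_s: 20.13
position: [0.631, 0.1098, -0.0063]
tool_rot: [0.0, 0.738, 0.674, 0.0]
ft_force: [1.2, -0.6, -0.1]
width: 0.096
finger_force: 30.0
```

send_rows([
  [-2, 0, 0, 0, 0, 0],
  [-4, 0, 0, 0, 0, 0],
  [-7, 0, 0, 0, 0, 0],
  [-9, 0, 0, 0, 0, 0],
  [-9, 0, 0, 0, 0, 0],
  [-9, 0, 0, 0, 0, 0],
  [-9, 0, 0, 0, 0, 0],
  [-6, 0, 0, 0, 0, 0],
  [-3, 0, 0, 0, 0, 0],
  [0, 0, 0, 0, 0, 0],
])

```text
time_s: 20.97
position: [0.6255, 0.0506, -0.0063]
tool_rot: [0.0, 0.739, 0.674, -0.0]
ft_force: [-0.4, -3.4, 2.3]
width: 0.091
finger_force: 30.0
```

send_rows([
  [-3, 0, 0, 0, 0, 0],
  [-6, 0, 0, 0, 0, 0],
  [-9, 0, 0, 0, 0, 0],
  [-9, 0, 0, 0, 0, 0],
  [-9, 0, 0, 0, 0, 0],
  [-9, 0, 0, 0, 0, 0],
  [-9, 0, 0, 0, 0, 0],
  [-9, 0, 0, 0, 0, 0],
  [-6, 0, 0, 0, 0, 0],
  [-3, 0, 0, 0, 0, 0],
])

```text
time_s: 21.8
position: [0.619, -0.0207, -0.0063]
tool_rot: [0.0, 0.739, 0.674, 0.0]
ft_force: [0.6, 3.9, 4.1]
width: 0.091
finger_force: 30.0
```

send_rows([
  [-2, 0, 0, 0, 0, 0],
  [-2, 0, 0, 0, 0, 0],
  [-2, 0, 0, 0, 0, 0],
  [0, 0, 0, 0, 0, 0],
])

```text
time_s: 22.13
position: [0.6185, -0.0257, -0.0063]
tool_rot: [0.0, 0.738, 0.674, -0.0]
ft_force: [-1.3, 3.0, 4.1]
width: 0.089
finger_force: 30.0
```

send_rows([
  [-2, 0, 0, 0, 0, 0],
  [-2, 0, 0, 0, 0, 0],
  [-2, 0, 0, 0, 0, 0],
  [-1, 0, 0, 0, 0, 0],
  [0, 0, 0, 0, 0, 0],
])

```text
time_s: 22.55
position: [0.6179, -0.0327, -0.0063]
tool_rot: [0.0, 0.739, 0.674, 0.0]
ft_force: [-0.1, 3.7, 5.5]
width: 0.095
finger_force: 30.0
```

send_rows([
  [-1, 0, 0, 0, 0, 0],
  [-1, 0, 0, 0, 0, 0],
  [0, 0, 0, 0, 0, 0],
])

```text
time_s: 22.8
position: [0.6177, -0.0341, -0.0063]
tool_rot: [-0.0, 0.739, 0.674, 0.0]
ft_force: [0.8, 5.7, 5.6]
width: 0.092
finger_force: 30.0
```

send_rows([
  [-1, 0, 0, 0, 0, 0],
  [-0.5, 0, 0, 0, 0, 0],
  [0, 0, 0, 0, 0, 0],
])

```text
time_s: 23.05
position: [0.6174, -0.0341, -0.0063]
tool_rot: [-0.001, 0.738, 0.674, 0.001]
ft_force: [0.3, 11.7, 6.4]
width: 0.092
finger_force: 30.0
```

send_rows([
  [-1, 0, 0, 0, 0, 0],
  [0, 0, 0, 0, 0, 0],
])

```text
time_s: 23.22
position: [0.6172, -0.0342, -0.0063]
tool_rot: [-0.002, 0.738, 0.674, 0.001]
ft_force: [0.2, 13.7, 7.3]
width: 0.091
finger_force: 30.0
```

send_rows([
  [1, 0, 0, 0, 0, 0],
  [1, 0, 0, 0, 0, 0],
  [0, 0, 0, 0, 0, 0],
])

```text
time_s: 23.47
position: [0.6172, -0.0343, -0.0063]
tool_rot: [-0.001, 0.738, 0.674, 0.0]
ft_force: [-0.4, 6.2, 6.6]
width: 0.092
finger_force: 30.0
```

send_rows([
  [0, 0, 0, 0, 0, 0],
  [0, 0, 0, 0, 0, 0],
  [0, 0, 0, 0, 0, 0],
  [0, 0, 0, 0, 0, 0],
  [0, 0, 0, 0, 0, 0],
  [0, 0, 0, 0, 0, 0],
], grip=0.4)

```text
time_s: 23.97
position: [0.6173, -0.0353, -0.0067]
tool_rot: [-0.0, 0.739, 0.674, -0.0]
ft_force: [-0.4, 0.3, 0.8]
width: 0.398
finger_force: 0.0
```

send_rows([
  [0, 0, -5, 0, 0, 0],
  [0, 0, -10, 0, 0, 0],
  [0, 0, -20, 0, 0, 0],
  [0, 0, -25, 0, 0, 0],
  [0, 0, -25, 0, 0, 0],
  [20, 0, -20, 0, 0, 0],
  [30, 0, 0, 0, 0, 0],
  [35, 0, 0, 0, 0, 0],
  [35, 0, 0, 0, 0, 0],
  [20, 0, 0, 0, 0, 0],
])

```text
time_s: 24.8
position: [0.6306, 0.1074, 0.1002]
tool_rot: [0.0, 0.738, 0.675, 0.001]
ft_force: [-0.3, -0.1, 0.3]
width: 0.399
finger_force: 0.0
```

Run:
```python
from ana import *
t,_=shot('top','t8');delta(0,0)
d=np.load('pics/t8.npy')
C=cloud('top','t8',TB);L=np.c_[(C[:,:2]-O)@np.array([[c,s_],[-s_,c]]).T,C[:,2]]*1000;x,y,z=L.T
def pr(m,k): print(m,k.sum(),'x',np.percentile(x[k],[2,10,50,90,98]).round(1),'y',np.percentile(y[k],[2,10,50,90,98]).round(1),'z',np.median(z[k]).round(1)) if k.sum() else print(m,0)
pr('rim',(z>34)&(z<45)&(x>-20)&(x<30)&(abs(y)<56)); pr('tab',(z>56)&(z<70)&(x>-5)&(x<50)&(abs(y)<15))
pr('wing',(z>72)&(z<85)&(y>82)&(y<115)&(x>-25)&(x<45)); k=(z>74)&(z<85)&(y>82)&(y<115)&(x>-25)&(x<45);print(np.c_[x,y,z][k].round().astype(int).tolist())
pr('bar',(z>30)&(z<40)&(y>78)&(y<115)&(x>30)&(x<100))
a=cv2.resize(t[110:230,310:410,::-1],None,fx=5,fy=5,interpolation=cv2.INTER_CUBIC)
cv2.imwrite('pics/c7.png',cv2.convertScaleAbs(a,alpha=1.3))
```

```text
t 85.02 pos [630.5 109.8 100. ] dx -164.1 dy -618.6 F [-0.7  1.3  0.3] M [ 0.07 -0.01  0.02] w 0.399 0.0
rim 101 x [-15.4 -11.9  -2.7   1.1  21.1] y [-50.8 -46.9   4.1  51.3  54.9] z 39.6
tab 32 x [ 5.1  7.9 17.  25.4 28.1] y [-2.4 -1.7  2.7  6.   7.1] z 63.5
wing 57 x [-13.   -9.    8.6  25.6  28.4] y [ 90.5  91.5  95.5  99.6 100.6] z 77.5
[[31, 92, 75], [26, 92, 77], [23, 92, 80], [20, 92, 78], [18, 91, 78], [15, 91, 77], [12, 91, 81], [9, 90, 77], [25, 94, 75], [23, 95, 79], [20, 94, 76], [17, 94, 76], [15, 94, 78], [12, 94, 78], [9, 94, 79], [6, 93, 77], [4, 93, 78], [1, 93, 80], [-2, 93, 83], [-5, 92, 77], [28, 98, 76], [20, 97, 78], [17, 97, 80], [14, 96, 77], [12, 97, 80], [6, 97, 81], [3, 96, 79], [1, 96, 79], [-2, 96, 80], [-5, 95, 79], [-8, 94, 76], [-13, 93, 75], [14, 99, 75], [11, 100, 79], [9, 99, 78], [6, 99, 79], [3, 100, 84], [0, 99, 80], [-2, 98, 79], [-5, 97, 77], [-8, 97, 78], [-11, 96, 74], [-6, 100, 74], [-8, 101, 81], [-11, 99, 75]]
bar 65 x [32.3 35.5 52.9 71.6 75.7] y [84.5 85.9 90.6 95.6 97.6] z 35.8
```

View pics/c7.png

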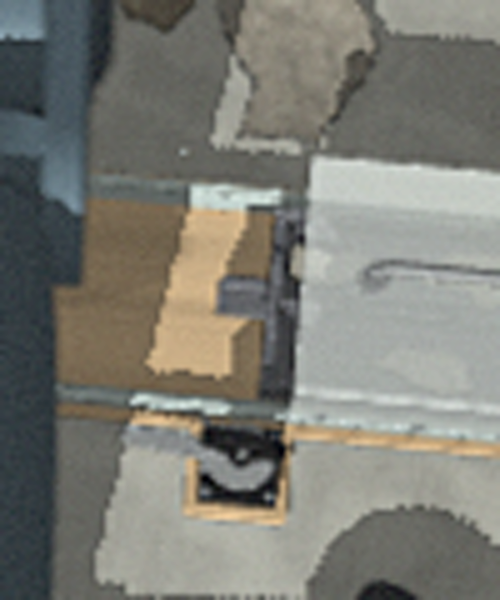

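send_rows([
  [-10, -6, 0, 0, 0, 0],
  [-22, -14, 0, 0, 0, 0],
  [-22, -14, 0, 0, 0, 0],
  [-22, -14, 0, 0, 0, 0],
  [-22, -14, 0, 0, 0, 0],
  [-22, -14, 0, 0, 0, 0],
  [-22, -14, 0, 0, 0, 0],
  [-10.5, -4.5, 0, 0, 0, 0],
  [0, 0, 0, 0, 0, 6],
  [0, 0, 0, 0, 0, 0],
])

```text
time_s: 25.68
position: [0.5221, -0.0405, 0.0992]
tool_rot: [0.0, 0.774, 0.633, 0.0]
ft_force: [-1.1, -0.1, -0.6]
width: 0.398
finger_force: 0.0
```

send_rows([
  [0, 0, 0, 0, 0, 0],
  [0, 0, 0, 0, 0, 0],
])

```text
time_s: 25.85
position: [0.5225, -0.039, 0.0988]
tool_rot: [0.0, 0.772, 0.635, 0.0]
ft_force: [-1.3, -0.6, -0.4]
width: 0.399
finger_force: 0.0
```

```bash
python3 d.py 523.3 -34.1
```

```text
t 78.9 pos [522.5 -39.   98.8] dx 5.0 dy -0.2 F [-1.3 -0.6 -0.4] M [-0.08 -0.09 -0.  ] w 0.399 0.0
```

send_rows([
  [5, 0, 0, 0, 0, 0],
  [0, 0, 10, 0, 0, 0],
  [0, 0, 15, 0, 0, 0],
  [0, 0, 10, 0, 0, 0],
  [0, 0, 6, 0, 0, 0],
  [0, 0, 6, 0, 0, 0],
  [0, 0, 6, 0, 0, 0],
  [0, 0, 6, 0, 0, 0],
  [0, 0, 6, 0, 0, 0],
  [0, 0, 0, 0, 0, 0],
])

```text
time_s: 26.68
position: [0.5224, -0.0338, 0.0323]
tool_rot: [-0.001, 0.773, 0.635, -0.001]
ft_force: [0.2, 0.4, 0.6]
width: 0.399
finger_force: 0.0
```

send_rows([
  [0, 0, 6, 0, 0, 0],
  [0, 0, 6, 0, 0, 0],
  [0, 0, 6, 0, 0, 0],
  [0, 0, 6, 0, 0, 0],
  [0, 0, 5, 0, 0, 0],
  [0, 0, 0, 0, 0, 0],
  [0, 0, 0, 0, 0, 0],
])

```text
time_s: 27.27
position: [0.5229, -0.0339, 0.0041]
tool_rot: [-0.0, 0.773, 0.635, -0.0]
ft_force: [-0.5, 0.3, 0.1]
width: 0.4
finger_force: 0.0
```

```bash
python3 d.py 523.3 -34.1
```

```text
t 78.79 pos [522.9 -33.9   4.1] dx -0.1 dy 0.4 F [-0.5  0.3  0.1] M [-0.04 -0.08 -0.01] w 0.4 0.0
```

send_rows([
  [0, 0, 0, 0, 0, 0],
  [0, 0, 0, 0, 0, 0],
  [0, 0, 0, 0, 0, 0],
  [0, 0, 0, 0, 0, 0],
  [0, 0, 0, 0, 0, 0],
  [0, 0, 0, 0, 0, 0],
  [0, 0, 0, 0, 0, 0],
], grip=0)

```text
time_s: 27.85
position: [0.5237, -0.0341, 0.0049]
tool_rot: [0.0, 0.773, 0.635, 0.0]
ft_force: [1.8, -0.8, 1.6]
width: 0.128
finger_force: 30.0
```

send_rows([
  [0, 0, 0, 0, 0, 2],
  [0, 0, 0, 0, 0, 3],
  [0, 0, 0, 0, 0, 4],
  [0, 0, 0, 0, 0, 4],
  [0, 0, 0, 0, 0, 4],
  [0, 0, 0, 0, 0, 3],
])

```text
time_s: 28.35
position: [0.5239, -0.0342, 0.0049]
tool_rot: [0.001, 0.872, 0.49, 0.001]
ft_force: [1.4, -1.3, -0.3]
width: 0.13
finger_force: 30.0
```

```bash
python3 d.py 523.3 -34.1
```

```text
t 58.62 pos [523.9 -34.2   4.9] dx -0.2 dy -0.6 F [ 1.4 -1.3 -0.3] M [-0.13 -0.31  0.1 ] w 0.13 30.0
```

send_rows([
  [0, 0, 0, 0, 0, 4],
  [0, 0, 0, 0, 0, 5],
  [0, 0, 0, 0, 0, 5],
  [0, 0, 0, 0, 0, 5],
  [0, 0, 0, 0, 0, 5],
  [0, 0, 0, 0, 0, 5],
  [0, 0, 0, 0, 0, 5],
  [0, 0, 0, 0, 0, 4],
  [0, 0, 0, 0, 0, 3],
  [0, 0, 0, 0, 0, 2],
])

```text
time_s: 29.18
position: [0.5244, -0.0348, 0.0049]
tool_rot: [0.001, 0.991, 0.136, 0.001]
ft_force: [3.2, -2.5, -2.1]
width: 0.129
finger_force: 30.0
```

send_rows([
  [0, 0, 0, 0, 0, 2],
  [0, 0, 0, 0, 0, 3],
  [0, 0, 0, 0, 0, 3],
  [0, 0, 0, 0, 0, 3],
  [0, 0, 0, 0, 0, 3],
  [0, 0, 0, 0, 0, 2],
  [0, 0, 0, 0, 0, 0],
])

```text
time_s: 29.77
position: [0.5244, -0.0351, 0.0039]
tool_rot: [0.001, 1.0, -0.002, 0.002]
ft_force: [6.0, -3.5, -9.8]
width: 0.129
finger_force: 30.0
```

```bash
python3 d.py 523.3 -34.1
```

```text
t -0.28 pos [524.4 -35.1   3.9] dx -1.1 dy -1.0 F [ 6.  -3.5 -9.8] M [-0.8  -1.34  0.01] w 0.129 30.0
```

send_rows([
  [0, 0, 0, 0, 0, 2],
  [0, 0, 0, 0, 0, 2],
  [0, 0, 0, 0, 0, 0],
])

```text
time_s: 30.02
position: [0.5244, -0.0352, 0.0039]
tool_rot: [0.001, 0.999, -0.037, 0.002]
ft_force: [6.4, -4.4, -10.2]
width: 0.128
finger_force: 30.0
```

send_rows([
  [0, 0, 0, 0, 0, 0],
  [0, 0, 0, 0, 0, 0],
  [0, 0, 0, 0, 0, 0],
  [0, 0, 0, 0, 0, 0],
  [0, 0, 0, 0, 0, 0],
  [0, 0, 0, 0, 0, 0],
  [0, 0, 0, 0, 0, 0],
], grip=0.45)

```text
time_s: 30.6
position: [0.5232, -0.0339, 0.0046]
tool_rot: [-0.0, 0.999, -0.037, -0.0]
ft_force: [0.0, -0.3, -0.5]
width: 0.45
finger_force: 0.0
```

send_rows([
  [0, 0, -5, 0, 0, 0],
  [0, 0, -10, 0, 0, 0],
  [0, 0, -20, 0, 0, 0],
  [0, 0, -30, 0, 0, 0],
  [0, 0, -30, 0, 0, 0],
  [0, 0, -30, 0, 0, 0],
  [-20, 0, -10, 0, 0, 0],
  [0, 20, 0, 0, 0, 0],
  [0, 35, 0, 0, 0, 0],
  [0, 35, 0, 0, 0, 0],
])

```text
time_s: 31.43
position: [0.4969, -0.1228, 0.1414]
tool_rot: [0.001, 0.999, -0.036, 0.001]
ft_force: [0.8, -0.2, -0.4]
width: 0.449
finger_force: 0.0
```

send_rows([
  [0, 40, 0, 0, 0, 0],
  [0, 40, 0, 0, 0, 0],
  [0, 40, 0, 0, 0, 0],
  [0, 40, 0, 0, 0, 0],
  [0, 40, 0, 0, 0, 0],
  [0, 40, 0, 0, 0, 0],
  [0, 20, 0, 0, 0, 0],
  [0, 0, 0, 0, 0, 0],
])

```text
time_s: 32.1
position: [0.4769, -0.3859, 0.1407]
tool_rot: [0.001, 0.999, -0.039, 0.001]
ft_force: [0.9, 0.1, -0.0]
width: 0.448
finger_force: 0.0
```

Run:
```python
from ana import *
t,_=shot('top','t9');s,_=shot('scene','s9');delta(0,0)
C=cloud('top','t9',TB);L=np.c_[(C[:,:2]-O)@np.array([[c,s_],[-s_,c]]).T,C[:,2]]*1000;x,y,z=L.T
def pr(m,k): print(m,k.sum(),'x',np.percentile(x[k],[2,10,50,90,98]).round(1),'y',np.percentile(y[k],[2,10,50,90,98]).round(1),'z',np.median(z[k]).round(1)) if k.sum() else print(m,0)
pr('rim',(z>34)&(z<45)&(x>-20)&(x<30)&(abs(y)<56)); pr('tab',(z>56)&(z<70)&(x>-5)&(x<50)&(abs(y)<15))
k=(z>65)&(z<90)&(y>68)&(y<125)&(x>-14)&(x<45);pr('wing',k)
k=(z>28)&(z<40)&(y>56)&(y<80)&(x>-14)&(x<45);pr('bar',k)
r=lambda a,f:cv2.resize(a[:,:,::-1],None,fx=f,fy=f,interpolation=cv2.INTER_CUBIC)
o=np.zeros((500,800,3),np.uint8);o[:,:400]=r(s[125:225,270:350],5);o[:,400:]=r(t[125:225,320:400],5)
cv2.imwrite('pics/c8.png',cv2.convertScaleAbs(o,alpha=1.5))
```

```text
t -4.29 pos [ 477.4 -381.8  140.1] dx -504.6 dy -345.1 F [0.3 0.3 0. ] M [ 0.07 -0.    0.06] w 0.445 0.0
rim 115 x [-14.9 -10.3  -2.   10.9  22.9] y [-50.3 -45.5   6.5  52.2  55. ] z 40.2
tab 32 x [ 5.2  7.9 16.9 25.5 28.1] y [-2.5 -1.3  3.1  6.4  6.6] z 63.6
wing 57 x [ 4.   4.5  8.1 12.2 12.7] y [ 74.4  77.8  95.2 113.9 117.4] z 73.1
bar 23 x [-8.4  0.2 12.1 23.  28.5] y [56.3 56.8 62.3 77.7 78.9] z 31.8
```

View pics/c8.png

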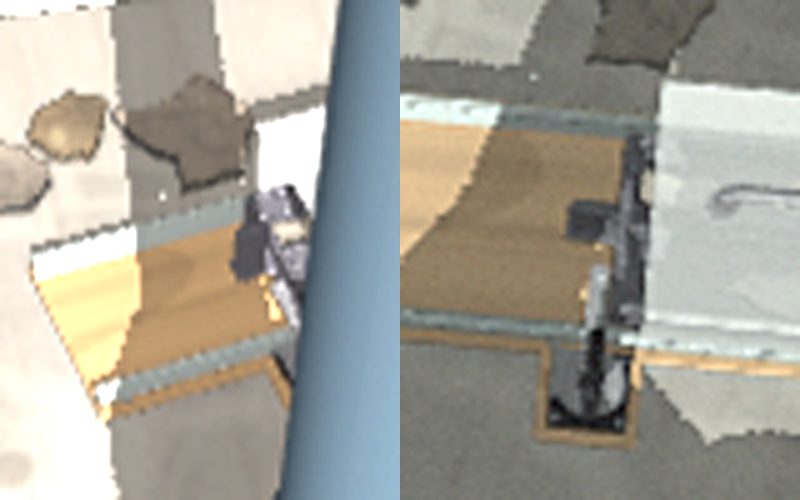

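The wing now points across at (595,350), with the bar over the end of the tray. Its top dropped from 77.5 to 73 mm, so it has fallen into the locked notch, and the sherds are in the tray. Handing in.

```bash
python3 -c "
from workcell import robot
print(robot.sign_off())"
```

```text
the job is handed in; nothing more can be done
None
```

I slid the tray home under the hood and turned the latch into its locked notch with the bar across the tray's end. The sherds I could see are still in the tray, and I handed the job in at about 32 s; one early grasp closed above the handle because the reported tool height read about 39 mm low, and nothing was disturbed.

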